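# Load the power module into the test jig and clamp it on the probes

### The job

Load the finned power module into the test jig: bring it up to the edge of the cold plate, tip it over onto the plate so that it lies flat on its base, fins up, and slide it squarely home against the low stop bar at the plate's far end. Then swing the toggle clamp's handle right over its dead centre until it snaps closed and holds the module pressed on the spring probes by itself, and let go. Leave the meter, the clear case and the paste jar where they are.

Things in the scene. Friction and masses are not known exactly. Their poses are not given: they have to be found in the camera images.
- rig: Fixed test jig: plywood board 10 mm thick (x -132 to +152, y -105 to +145 mm) with an aluminium cold plate, a black probe housing at the plate's -y side and a steel toggle clamp, lying flat, at its +y side. Origin on the bench, below the plate's edge that faces the open part of the board. x runs from this edge across the plate, y to the clamp, z up. The module stands on the open part, 10 to 45 mm short of the plate.
- plate_edge (a point): Point on the plate's upper edge, 24 mm above the bench, at the rig's x 0, y 0; axes as the rig. The plate spans x 0 to 130, y -60 to +40 mm and stands 14 mm above the board: its upright side is a low stop. Pushed low, the module slides on the board; with its foot against this side, pushed high, it tips over the edge and falls onto the plate, its foot end left hanging 14 to 45 mm over the edge.
- module_center (a point): Centre of the loose power module, 0.45 to 0.8 kg: aluminium case 44 x 60 mm, 110 mm long. x points out of its smooth flat base, y across the 60 mm width (black contact strip on the -y side), z along its length. Fins and a flat middle strip are on the -x side. Base and fin tops are 22 mm from the centre. Starts upright, z up, base to the plate, up to 15 degrees askew, centre 65 mm above the bench.
- home (a point): Where the module's centre belongs before clamping: rig x 57, y 0 (give or take 10) mm, 46 mm above the bench, the module's x down and z along the rig's x. The far end of its base then meets the stop bar, a strip across the plate at rig x 112 to 122, y -54 to +34 mm, 5 mm high above the plate. Closing the clamp shifts the module some 25 mm to the rig's -y, onto the probes.
- clamp_handle (a joint): Toggle clamp handle, rad: 0 fully open (along the rig's +y; starts at 0 to 0.3), growing as it swings level, anticlockwise seen from above, past the rig's -x direction; about 2.0 is dead centre, 2.18 closed on its stop. It moves easily and stays where left until the rod's foot presses the module on the probes (about 1.3), is then stiff (4 to 6 N at the grip), and past dead centre snaps to 2.18 by itself.
- handle_pivot (a point): Upright hinge axis of the handle, at the height of the grip's axis: rig x 57, y 86 mm, 64 mm above the bench. Handle and push rod swing level. The clamp's foot fills rig x 24 to 90, y 62 to 118 mm, up to 36 mm above the bench, its hub reaches 72 mm. The push rod (35 to 57 mm above the bench) lies between hub and plate, its rubber foot at rig x 70, y 45 to 60 mm while open.
- handle_grip (a point): Middle of the handle's round black grip, on its axis, 100 mm from the hinge and 64 mm above the bench. The grip lies level, is 22 mm thick and reaches from 48 to 140 mm from the hinge. Below it is free down to the board (10 mm) or bench.
- probes (a joint): How far the five sprung probe pins are pressed back into their housing, m: 0 when free (tips at rig y -48 mm, 46 mm above the bench, rig x 26 to 88 mm), about 0.006 when the module is clamped properly; range 0 to 0.011. The housing fills rig x 14 to 100, y -94 to -62 mm, up to 60 mm above the bench.
- meter: Bystander: hand-held grey and black multimeter lying on the bench, 178 (x) x 84 (y) x 38 mm (50 over its dial), origin at the middle of its underside. Leave it alone.
- clear_case: Bystander: clear plastic case with a circuit inside and terminal posts on top, 119 x 159 x 44 mm (60 over the posts), lying on the bench, origin at the middle of its underside. Leave it alone.
- paste_jar: Bystander: white jar, 56 mm across, 55 mm high, standing on the bench, origin at the middle of its underside. Leave it alone.
Mind the look-alikes: they are no part of the job. Of the things like the part that bears module_center, leave any that is red; of the rest the larger one is meant.

How it is judged (in metres and radians):
On the way:
1. the module lies flat on its base on the cold plate, the clamp still open (angle between module_center's own x axis and vertical above 3.05 rad and horizontal distance between module_center and home below 0.065 m and value of joint clamp_handle below 0.8 rad), for 0.2 s.
At the end, for the whole second after the job is handed in: Handle closed on its stop (joint above 2.11), probes pressed back over 4 mm; module flat on its base (within 5 degrees, centre 42 to 50 mm up), within 8 mm of home along the plate, its length within 8 degrees of the rig's x (value of joint clamp_handle above 2.11 rad and value of joint probes above 0.004 m and angle between module_center's own x axis and vertical above 3.05 rad and height (world z) of module_center between 0.042 and 0.05 m and x of module_center in the frame of rig between 0.049 and 0.063 m and angle between the z axis of module_center and the x axis of rig, either way round below 0.14 rad); the robot touches nothing.
It fails at once if a bystander (meter, clear case or paste jar) is shifted by more than 25 mm (distance of any of meter, clear_case, paste_jar from where it was at the start of the episode above 0.025 m).
It also fails if it takes over 72 s, if anything falls off the work surface, if the arm or the gripper's body presses on something with over 40 N, if the wrist force passes 120 N, or if a joint passes its speed limit or range.

### The arm

A 6-joint arm with a two-finger parallel gripper is mounted at the origin on the work surface. World frame = base frame: x ahead of the robot, y to its left, z up, the work surface at z = 0. Lengths are in m, angles in degrees, forces in N, time in s.
With the tool pointing down it reaches from about 0.25 to 0.725 m from the base axis. Payload 9.7 kg.
Tool frame: the origin (TCP) lies at the very end of the fingers, on their centre line; the grasp point (between the pads) lies 19 mm behind it; x points along the fingers, y is the direction in which the jaws open and shut, and the axes are right-handed (so a half turn about x gives the same grasp; the last joint's range is limited). The gripper opens to 85 mm and grips with 20 to 120 N. Pads are 22 mm wide; open, the fingers measure 114 mm over their backs; the gripper's body (76 mm by 85 mm) begins 54 mm behind the grasp point. The pads swing forward as they close: fully open they stand 13 mm farther back than shut.
Start: joints at [73.167, 4.979, 10.078, 95.1, 0, 90], TCP at [0.159, 0.526, 0.231] pointing down, gripper open.
Joint ranges: [-179.16, 179.16], [-48.56, 103.87], [-65.8, 70.77], [-126.05, 130.52], [-82.76, 87.17], [-180, 180]. Speed limits (degrees/s): [127.2, 127.2, 147.25, 180, 180, 180].

### API

Orientations are given as [roll, pitch, yaw] about the fixed x, y, z axes, in that order (R = Rz(yaw) Ry(pitch) Rx(roll)).
In Python, from workcell import get_obs, cams, bot gives the robot as it stands.
- The arm moves only by the tool apply_moves, never from a script. Its argument "rows" is a list that holds one entry, the list of rows, each a list of 7 numbers: the shift along the tool's x, y, z in mm, then the turn, a rotation vector about the tool's x, y, z in rad, then the opening, from 0 (shut) to 1 (fully open). A call has 1 to 20 rows; each row is the pose to reach, as a shift and turn from the pose measured when the call began, along the tool's axes at that moment; what a row does not reach only later rows make up. A row lasts 1/10 s, in which the tool goes at most 50 mm and 8.59 degrees, less where a joint would pass 70% of its speed; a pose out of reach is approached as far as the arm can. A call with a gripper value outside its range is refused whole. The fingers move at their own pace and stop on an object; "newtons" is the grip in N (left out, the last holds). Time passes only in rows, so rows that repeat a pose let the fingers close. It gives the time, the measured TCP pose, the force and the opening at its end, in the units of the state.
- get_obs(): the state, without advancing time (a new reading comes with each control period).
- cams.camera(name): name is "side" or "top" or "wrist"; returns a dict with "pixels" (400x640x3 uint8, red, green, blue), "range_z" (400x640 float32, m along the optical axis (not along the pixel's ray), 0 where there is no reading), "fx", "fy", "cx", "cy" (pixels), "eye" and "attitude" of the camera in the world. Camera axes: x right, y up, looking along -z (the intrinsics and any distortion apply to the point x, -y, -z); pixel columns grow to the right and rows downward; lengths in m; the calibration is good to about 2 mm. A picture is of the moment at which its call begins.
- bot.job_done(): hands the job in, once; it reports no verdict.
Trained networks look in a picture, given as the dict that the camera call returned (one of the last four; its "shot" number tells which), for a name from the list of things; names that differ only in an ending like _2 or _b are one class to them, and where a whole thing is asked for, a point or a joint stands for the part that bears it (a point fixed in the world has none). Each returns a list of dicts, best first, with "confidence" (0 to 1); they miss things now and then, are a little off and sometimes report something else, mostly with a low value. They report only what shows in the picture. A call takes as long as a camera call. They do not tell look-alikes from the thing itself.
- cams.find_in(label, picture): "at" ([x, y, z] in m, in world coordinates, good to about 4 mm: the middle of the surface that is visible of it).
The state is a dict: "time": time; "q": joint angles; "qd": joint speeds; "joint_efforts": joint torques, N m; "ee_pos": TCP position; "tcp_rot": TCP orientation; "wrist_force": force on the tool from outside, world axes, zero at the start; "torque": the same for the moment, N m; "opening": finger opening in m.
Only numpy, scipy, OpenCV 4.12 (cv2) and the standard library are available. Lean on these libraries where they do the work, as an engineer would, in place of code of your own. Each camera call takes 0.05 s, during which the arm holds its last target.

## Working session

There is one attempt and no reset: what is moved stays moved. The work goes in short steps, Python scripts to look and compute and a tool call to move; the robot and the scene stay as the last step left them, time stands still between calls to the robot, and variables do not carry over. Pictures are saved under pics/ and viewed, and the job is handed in when it is done.

Besides the shell and the picture viewer there is one more tool, called after "Call:" in YAML: its name, and indented under it one key for each argument. apply_moves: Moves the arm, as the interface text tells. Its arguments: {"type":"object","properties":{"rows":{"type":"array"},"newtons":{"type":"number"}},"required":["rows"]}

```bash
ls; mkdir -p pics
cat > h.py <<'E'
import numpy as np, cv2
from workcell import get_obs, cams, bot
def save(p,name,crop=None,scale=1):
    im=p["pixels"][:,:,::-1]
    if crop: r0,r1,c0,c1=crop; im=im[r0:r1,c0:c1]
    if scale!=1: im=cv2.resize(im,None,fx=scale,fy=scale,interpolation=cv2.INTER_CUBIC)
    cv2.imwrite(f"pics/{name}.png",im)
def att(p):
    return np.array(p["attitude"],float)
E
python3 - <<'E'
from h import *
o=get_obs(); print(o)
for n in ["side","top","wrist"]:
    p=cams.camera(n); save(p,n+"0"); print(n,{k:v for k,v in p.items() if k not in("pixels","range_z")})
    np.savez(f"{n}0.npz",px=p["pixels"],rz=p["range_z"])
    if n!="wrist":
        for l in ["rig","module_center","handle_grip","meter","clear_case","paste_jar"]:
            print(l,[(np.round(d["at"],3),round(d["confidence"],2)) for d in cams.find_in(l,p)])
E
```

```text
pics
{'time': 0.0, 'q': array([ 7.31669939e+01,  5.01204705e+00,  1.00338145e+01,  9.51016072e+01,
       -1.12339023e-03,  9.00003135e+01]), 'qd': array([-0.00356215,  0.0120928 ,  0.00751622,  0.08717242, -0.08990719,
       -0.06972595]), 'joint_efforts': array([ 1.12700134e-03, -5.20387781e+01,  4.64807045e+01,  1.62716018e-02,
        1.62190236e-04,  3.26765708e-06]), 'ee_pos': array([0.15920446, 0.52619556, 0.23056828]), 'tcp_rot': array([ -89.19355653,   89.92015233, -106.02687536]), 'wrist_force': array([ 1.42269238, -0.15470309,  0.13749876]), 'torque': array([ 0.00500051,  0.01272899, -0.00298165]), 'opening': 0.08565979772049334}
side {'fx': 435.8845829223551, 'fy': 435.8845829223551, 'cx': 318.6583650878584, 'cy': 196.48020592027726, 'eye': array([0.43956993, 0.58477832, 0.66881186]), 'attitude': array([  48.00823204,   -0.21575698, -170.84858224]), 'shot': 1}
rig [(array([ 0.536, -0.104,  0.013]), 0.91)]
module_center [(array([ 0.466, -0.132,  0.087]), 0.96), (array([ 0.742, -0.195,  0.068]), 0.73), (array([ 0.304, -0.194,  0.053]), 0.64)]
handle_grip [(array([0.536, 0.
[... 574 characters left out ...]
.081]), 0.76), (array([ 0.741, -0.201,  0.103]), 0.56)]
handle_grip [(array([ 0.542, -0.023,  0.067]), 0.75), (array([ 0.464, -0.163,  0.113]), 0.46), (array([ 0.526, -0.386,  0.045]), 0.38), (array([0.653, 0.067, 0.053]), 0.29)]
meter [(array([0.364, 0.121, 0.042]), 0.81), (array([ 0.462, -0.16 ,  0.114]), 0.69), (array([ 0.53 , -0.127,  0.004]), 0.51)]
clear_case [(array([ 0.524, -0.385,  0.041]), 0.6)]
paste_jar [(array([0.654, 0.066, 0.053]), 0.88)]
wrist {'fx': 301.3198909301276, 'fy': 301.3198909301276, 'cx': 322.4693074213506, 'cy': 199.27227478091592, 'eye': array([0.08686678, 0.54722189, 0.37610143]), 'attitude': array([-1.73035009e+01, -6.55721775e-03,  7.31839051e+01]), 'shot': 3}
```

View pics/side0.png

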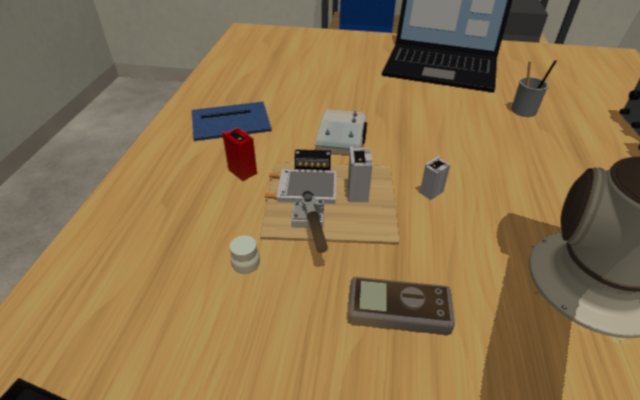

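View pics/top0.png

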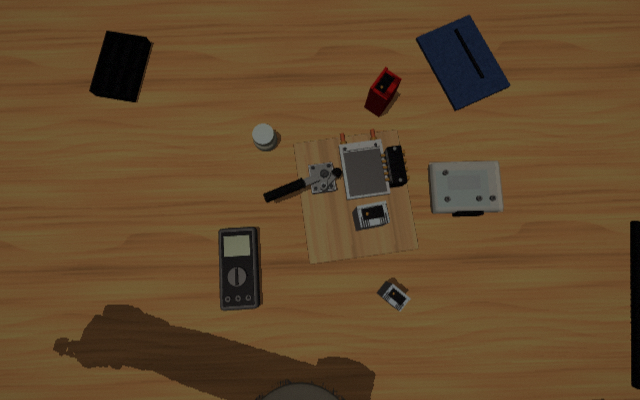

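Candidates: side (359,175) large grey on the board, (433,177) small grey on the bench, (240,154) red. I choose the large grey one on the board. Next: the rig and module poses from the depth images.

```bash
cat >> h.py <<'E'
from scipy.spatial.transform import Rotation as Ro
def cloud(p):
    z=p["range_z"]; H,W=z.shape
    v,u=np.mgrid[0:H,0:W]
    P=np.stack([(u-p["cx"])/p["fx"]*z,-(v-p["cy"])/p["fy"]*z,-z],-1)
    R=Ro.from_euler("xyz",p["attitude"],degrees=True).as_matrix()
    Q=P@R.T+np.array(p["eye"]); Q[z==0]=np.nan
    return Q
def proj(p,X):
    R=Ro.from_euler("xyz",p["attitude"],degrees=True).as_matrix()
    c=(np.atleast_2d(X)-p["eye"])@R
    return np.stack([p["cx"]+p["fx"]*c[:,0]/-c[:,2],p["cy"]-p["fy"]*c[:,1]/-c[:,2]],-1)
E
python3 - <<'E'
from h import *
p=cams.camera("top"); s=cams.camera("side")
save(p,"top_crop",(120,270,240,440),4); save(s,"side_crop",(130,260,250,410),5)
for q,n in((p,"top"),(s,"side")):
    Q=cloud(q); np.save(n+"Q.npy",Q)
    x,y,z=Q[...,0],Q[...,1],Q[...,2]
    t=(abs(x-.45)<.25)&(abs(y+.1)<.25)
    print(n,np.nanmedian(z[t&(abs(z)<.006)]))
    b=(z>.005)&(z<.016)&t
    b=b.astype(np.uint8); b=cv2.morphologyEx(b,cv2.MORPH_OPEN,np.ones((3,3)))
    n_,l,st,ce=cv2.connectedComponentsWithStats(b)
    print(st[np.argsort(-st[:,4])[:4]])
    k=np.argsort(-st[1:,4])[0]+1
    pts=Q[l==k][:,:2].astype(np.float32)
    print("board",cv2.minAreaRect(pts*1000), len(pts))
    # plate
    m=t&(z>.02)&(z<.028); pl=Q[m][:,:2].astype(np.float32); print("plate n",len(pl),np.median(Q[m],0), cv2.minAreaRect(pl*1000))
    # module top
    c=t&(z>.10)&(z<.14)&(np.hypot(x-.462,y+.15)<.06)
    mp=Q[c]; print("modtop",len(mp),mp.mean(0),cv2.minAreaRect((mp[:,:2]*1000).astype(np.float32)))
E
```

```text
top 0.0003014950665344851
[[     0      0    640    400 247958]
 [   300    176    118     88   6295]
 [   294    138     48     41   1245]
 [   375    130     25     20    318]]
board ((479.0871276855469, -143.48782348632812), (190.8408660888672, 250.35865783691406), 6.360325813293457) 6295
plate n 2458 [ 0.57917563 -0.15901534  0.02482285] ((477.85052490234375, -104.99320983886719), (484.899658203125, 405.14801025390625), 89.36810302734375)
modtop 669 [ 0.46786328 -0.1622327   0.11465146] ((467.8639831542969, -162.75430297851562), (44.302581787109375, 60.300697326660156), 9.25146484375)
side 0.0009319743546775117
[[     0      0    640    400 249998]
 [   323    164     76     80   4211]
 [   260    198     53     42   1360]
 [   273    163     21     10    155]]
board ((462.42889404296875, -143.70826721191406), (156.48544311523438, 253.37062072753906), 6.367859840393066) 4211
plate n 1974 [ 0.58056812 -0.15780335  0.02530761] ((556.2407836914062, -159.693115234375), (506.45355224609375, 283.5193176269531), 37.87850570678711)
modtop 484 [ 0.46831987 -0.15409903  0.11377569] ((468.2594909667969, -161.11422729492188), (44.410072326660156, 63.68103790283203), 9.318009376525879)
```

Run:
```python
import numpy as np
for n in("top","side"):
  Q=np.load(n+"Q.npy"); x,y,z=Q[...,0],Q[...,1],Q[...,2]
  a=np.radians(6.36); c,s=np.cos(a),np.sin(a)
  X=c*x+s*y; Y=-s*x+c*y
  def edge(mask,C,w=50):
    v=np.sort(C[mask]); return np.round([np.percentile(v,k) for k in(0.3,1,3,97,99,99.7)],4)
  t=(x>.33)&(x<.68)&(y>-.32)&(y<.05)
  b=t&(z>.006)&(z<.0145)
  # row profile: board extents per strip
  for lo in np.arange(.36,.62,.03):
     m=b&(X>lo)&(X<lo+.03); 
     if m.sum()>30: print("X",round(lo,2),Y[m].min().round(4),Y[m].max().round(4),m.sum())
  for lo in np.arange(-.36,-.06,.03):
     m=b&(Y>lo)&(Y<lo+.03)
     if m.sum()>30: print("Y",round(lo,2),X[m].min().round(4),X[m].max().round(4),m.sum())
  pl=(z>.021)&(z<.0275)&t
  for lo in np.arange(-.27,-.13,.02):
     m=pl&(Y>lo)&(Y<lo+.02)&(X<.7)
     if m.sum()>30: print("plY",round(lo,2),np.percentile(X[m],[1,99]).round(4),m.sum())
  for lo in np.arange(.5,.62,.03):
     m=pl&(X>lo)&(X<lo+.03)
     if m.sum()>30: print("plX",round(lo,2),np.percentile(Y[m],[1,99]).round(4),m.sum())
```

```text
X 0.36 -0.3208 -0.0706 1232
X 0.39 -0.32 -0.0705 1450
X 0.42 -0.3641 -0.0708 1060
X 0.45 -0.3673 -0.0706 962
X 0.48 -0.3708 -0.0705 1134
X 0.51 -0.3741 -0.0705 406
X 0.54 -0.3771 -0.0712 112
X 0.57 -0.2785 -0.0278 315
X 0.6 -0.3197 -0.0705 697
Y -0.33 0.365 0.6483 683
Y -0.3 0.3201 0.6498 994
Y -0.27 0.3649 0.6489 563
Y -0.24 0.3649 0.649 530
Y -0.21 0.3648 0.6498 554
Y -0.18 0.3648 0.6493 1336
Y -0.15 0.3648 0.6493 1185
Y -0.12 0.3648 0.6487 1255
Y -0.09 0.3648 0.6494 936
plY -0.27 [0.4988 0.6522] 456
plY -0.25 [0.498  0.6258] 425
plY -0.23 [0.4973 0.6255] 417
plY -0.21 [0.498  0.6289] 434
plY -0.19 [0.4518 0.6514] 363
plX 0.5 [-0.2808 -0.1256] 564
plX 0.53 [-0.2752 -0.1759] 508
plX 0.56 [-0.2734 -0.176 ] 506
plX 0.59 [-0.2748 -0.1757] 381
X 0.36 -0.3207 -0.0686 840
X 0.39 -0.3191 -0.0676 984
X 0.42 -0.2168 -0.069 573
X 0.45 -0.3698 -0.0684 737
X 0.48 -0.3729 -0.0674 886
X 0.51 -0.3763 -0.0702 202
X 0.54 -0.3836 -0.0688 158
X 0.57 -0.1782 -0.068 296
X 0.6 -0.3199 -0.0687 605
Y -0.33 0.3662 0.6497 258
Y -0.3 0.3657 0.6497 328
Y -0.27 0.3654 0.655 321
Y -0.24 0.3658 0.6505 369
Y -0.21 0.3655 0.6504 428
Y -0.18 0.3658 0.6504 910
Y -0.15 0.3654 0.6505 986
Y -0.12 0.3654 0.6497 1119
Y -0.09 0.3661 0.6499 1099
plY -0.27 [0.4997 0.6521] 284
plY -0.25 [0.4993 0.6263] 274
plY -0.23 [0.4988 0.6269] 287
plY -0.21 [0.4693 0.6265] 286
plY -0.19 [0.4281 0.6492] 331
plX 0.5 [-0.3736 -0.1177] 427
plX 0.53 [-0.3751 -0.0967] 357
plX 0.56 [-0.2791 -0.0963] 376
plX 0.59 [-0.2793 -0.1739] 275
```

View pics/top_crop.png

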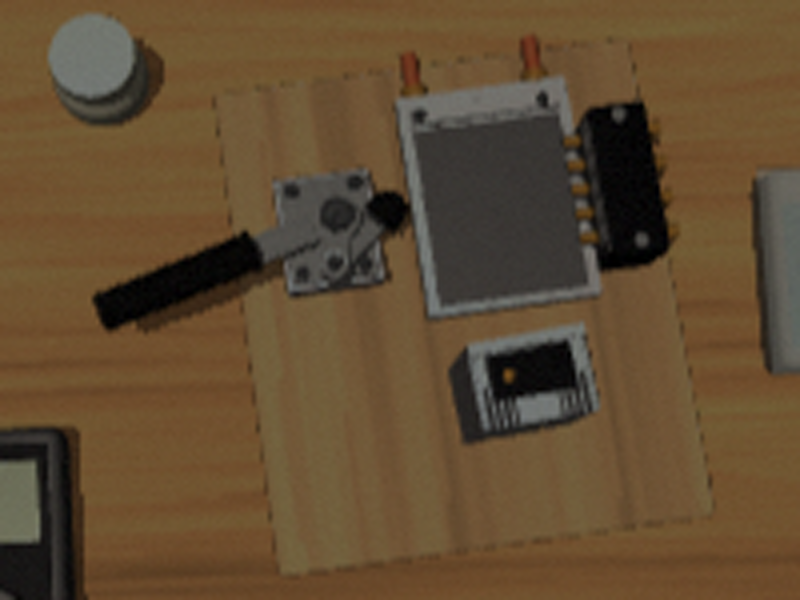

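View pics/side_crop.png

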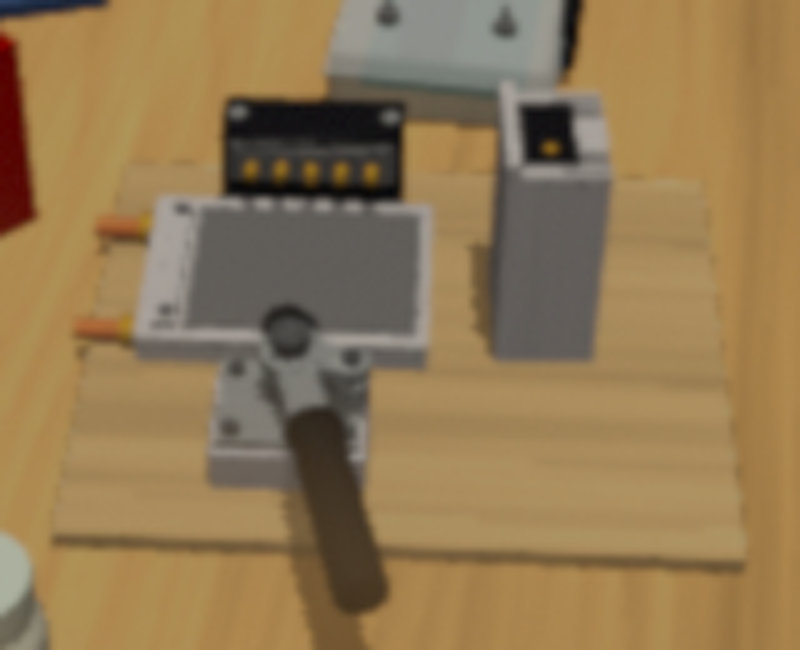

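```bash
cat >> h.py <<'E'
RIG=np.array([.5183,-.1591,0]); RY=6.36
def rig2w(v): return RIG+Ro.from_euler("z",RY,degrees=True).apply(v)
def toolR(head,pitch,flip=1):
    "x along heading (deg, world) pitched down by pitch deg; y horizontal (left of heading if flip=1)"
    h,p=np.radians(head),np.radians(pitch)
    x=np.array([np.cos(h)*np.cos(p),np.sin(h)*np.cos(p),-np.sin(p)])
    y=flip*np.array([-np.sin(h),np.cos(h),0]); return np.stack([x,y,np.cross(x,y)],1)
def curR(o): return Ro.from_euler("xyz",o["tcp_rot"],degrees=True).as_matrix()
def rel(pos,R,o=None):
    o=o or get_obs(); C=curR(o)
    d=C.T@(np.array(pos)-o["ee_pos"])*1000
    w=Ro.from_matrix(C.T@R).as_rotvec()
    print("shift",np.round(d,1),"rot",np.round(w,4),"dist",np.linalg.norm(d).round(0),"deg",np.degrees(np.linalg.norm(w)).round(1))
    return d,w
E
python3 - <<'E'
from h import *
o=get_obs();print(curR(o).round(3))
rel([.38,-.17,.23],toolR(9.3,90,1)); rel([.38,-.17,.23],toolR(9.3,90,-1))
rel([.38,-.17,.23],toolR(9.3,60,1)); rel([.38,-.17,.23],toolR(9.3,60,-1))
E
```

```text
[[ 0.     0.29   0.957]
 [-0.     0.957 -0.29 ]
 [-1.    -0.     0.   ]]
shift [   1.3 -602.7  412.9] rot [-0.4561  0.      0.    ] dist 731.0 deg 26.1
shift [   1.3 -602.7  412.9] rot [ 2.6855  0.     -0.    ] dist 731.0 deg 153.9
shift [   1.3 -602.7  412.9] rot [-0.4456 -0.5144  0.1194] dist 731.0 deg 39.6
shift [   1.3 -602.7  412.9] rot [2.6046 0.162  0.6979] dist 731.0 deg 154.8
```

Call:
apply_moves:
  rows:
    - [[0,-300,206,-0.228,0,0,1],[0,-300,206,-0.228,0,0,1],[0,-300,206,-0.228,0,0,1],[0,-300,206,-0.228,0,0,1],[0,-300,206,-0.228,0,0,1],[0,-300,206,-0.228,0,0,1],[0,-300,206,-0.228,0,0,1],[0,-600,412,-0.456,0,0,1],[0,-600,412,-0.456,0,0,1],[0,-600,412,-0.456,0,0,1],[0,-600,412,-0.456,0,0,1],[0,-600,412,-0.456,0,0,1],[0,-600,412,-0.456,0,0,1],[0,-600,412,-0.456,0,0,1],[0,-600,412,-0.456,0,0,1],[0,-600,412,-0.456,0,0,1]]

```text
time: 2.45
ee_pos: [0.3803, -0.1715, 0.2303]
tcp_rot: [-171.5, 89.9, -162.6]
wrist_force: [-0.7, 1.0, -0.3]
opening: 0.0855
```

Run:
```python
from h import *
o=get_obs();print({k:np.round(o[k],3) for k in("time","q","ee_pos","tcp_rot")}); print(curR(o).round(3))
for p in(60,40): rel([.36,-.175,.2],toolR(9.3,p,1))
```

```text
{'time': np.float64(2.45), 'q': array([-2.4244e+01, -1.3008e+01, -6.9960e+00,  9.6062e+01, -4.4000e-02,
       -3.3237e+01]), 'ee_pos': array([ 0.38 , -0.172,  0.23 ]), 'tcp_rot': array([-171.546,   89.933, -162.553])}
[[-0.001 -0.156  0.988]
 [-0.     0.988  0.156]
 [-1.    -0.    -0.001]]
shift [ 30.3  -0.2 -20.6] rot [-0.0052 -0.5247  0.0016] dist 37.0 deg 30.1
shift [ 30.3  -0.2 -20.6] rot [-0.0049 -0.8738  0.0025] dist 37.0 deg 50.1
```

Call:
apply_moves:
  rows:
    - [[0,0,0,0,-0.15,0,1],[0,0,0,0,-0.3,0,1],[0,0,0,0,-0.45,0,1],[0,0,0,0,-0.6,0,1],[0,0,0,0,-0.75,0,1],[0,0,0,0,-0.87,0,1],[0,0,0,0,-0.87,0,1]]

```text
time: 3.15
ee_pos: [0.3799, -0.1745, 0.2262]
tcp_rot: [0.7, 40.4, 9.4]
wrist_force: [0.3, -0.1, 1.0]
opening: 0.0855
```

Run:
```python
from h import *
o=get_obs();print({k:np.round(o[k],3) for k in("time","q","ee_pos","tcp_rot")}); print(curR(o).round(3))
```

```text
{'time': np.float64(3.15), 'q': array([-51.695, -48.478, -41.605,  67.278,  41.801, -48.898]), 'ee_pos': array([ 0.38 , -0.174,  0.226]), 'tcp_rot': array([ 0.668, 40.407,  9.392])}
[[ 0.751 -0.156  0.641]
 [ 0.124  0.988  0.094]
 [-0.648  0.009  0.761]]
```

```bash
cat > kin.py <<'E'
import numpy as np
from scipy.optimize import least_squares
from scipy.spatial.transform import Rotation as Ro
D=[([73.1667,5.012,10.0338,95.1016,-.001,90.0],[.15920,.52620,.23057]),
([-24.244,-13.008,-6.996,96.062,-.044,-33.237],[.3803,-.1715,.2303]),
([-51.695,-48.478,-41.605,67.278,41.801,-48.898],[.3799,-.1745,.2262])]
def fk(q,L):
    h,L1,L2,d,t=L[:5]
    q=np.asarray(q,float)
    A=Ro.from_euler("z",q[0],degrees=True)
    p=np.array([0,0,h])+Ro.from_euler("y",q[1],degrees=True).apply([0,0,L1])
    p=p+Ro.from_euler("y",q[1]-q[2],degrees=True).apply([L2,0,0])
    W=Ro.from_euler("y",q[1]-q[2]+q[3],degrees=True)
    p=p+W.apply([d,0,0]); W5=W*Ro.from_euler("z",q[4],degrees=True)
    p=p+W5.apply([t,0,0])
    return A.apply(p),(A*W5*Ro.from_euler("x",q[5],degrees=True)).as_matrix()
def res(L): return np.concatenate([fk(q,L)[0]-np.array(p) for q,p in D])
s=least_squares(res,[.3,.42,.5,.1,.25]); L=s.x
LO=np.array([-179.16,-48.56,-65.8,-126.05,-82.76,-180]);HI=np.array([179.16,103.87,70.77,130.52,87.17,180])
def ik(pos,R,q0):
    def f(q):
        p,r=fk(q,L); return np.concatenate([(p-pos)*10,Ro.from_matrix(r.T@R).as_rotvec()])
    s=least_squares(f,np.clip(q0,LO+.01,HI-.01),bounds=(LO,HI),x_scale=30.)
    return s.x,np.abs(s.fun).max()
if __name__=="__main__":
    print(L,np.abs(s.fun).max())
    for q,p in D: print(fk(q,L)[1].round(2))
E
python3 kin.py
```

```text
[0.19550184 0.42158528 0.51536518 0.14475122 0.28511435] 0.0002334017035045266
[[-0.    0.29  0.96]
 [-0.    0.96 -0.29]
 [-1.   -0.    0.  ]]
[[-0.   -0.16  0.99]
 [-0.    0.99  0.16]
 [-1.   -0.   -0.  ]]
[[ 0.75 -0.16  0.64]
 [ 0.12  0.99  0.09]
 [-0.65  0.01  0.76]]
```

Run:
```python
from h import *; from kin import *
o=get_obs(); q0=o["q"]
mc=np.array([.468,-.162,.065])
for g in(-20,0,20):
  for p in range(0,61,10):
    R=toolR(9.3,p); x=R[:,0]
    gp=mc+[0,0,g/1000]
    best=None
    for seed in([-30,-40,-40,50,30,-40],[-20,-10,-10,60,20,-30],q0,[-20,30,40,40,20,-20],[-40,60,0,0,40,-30]):
        q,e=ik(gp+.019*x,R,seed)
        if best is None or e<best[1]: best=(q,e)
    # final
    fp=rig2w([.022,0,.046]); R2=toolR(6.36,p+90)
    # grasp offset in module frame: along z g
    gp2=fp+Ro.from_euler("z",RY,degrees=True).apply([g/1000,0,0])
    b2=None
    for seed in([-20,20,0,130,10,-20],best[0],[-20,40,20,120,10,-20],[-20,60,0,80,10,-20]):
        q,e=ik(gp2+.019*R2[:,0],R2,seed)
        if b2 is None or e<b2[1]: b2=(q,e)
    print(g,p,best[0].round(0),round(best[1],4),"|",b2[0].round(0),round(b2[1],4))
```

```text
-20 0 [ -45.   34.  -66. -102.   55.    1.] 0.0154 | [-17.   7. -10.  72.   0. -23.] 0.0
-20 10 [-48. -10. -66. -23.  63. -27.] 0.1619 | [-15.  16.  -1.  82.  -4. -21.] 0.0
-20 20 [-44. -25. -66.  -1.  52. -31.] 0.0799 | [-14.  25.   9.  93.  -7. -19.] 0.0
-20 30 [-40. -34. -66.   9.  41. -30.] 0.0 | [-12.  35.  19. 103.  -9. -16.] 0.0
-20 40 [-36. -33. -58.  24.  33. -33.] 0.0 | [-11.  45.  30. 114. -11. -14.] 0.0
-20 50 [-32. -28. -51.  36.  25. -34.] 0.0 | [-11.  55.  41. 125. -13. -11.] 0.0
-20 60 [-29. -22. -43.  45.  18. -34.] 0.0 | [-10.  60.  46. 131. -15.  -9.] 0.0706
0 0 [ -46.   33.  -66. -103.   56.    4.] 0.0438 | [-16.  10.  -8.  73.   0. -23.] 0.0
0 10 [-48. -18. -66. -15.  62. -28.] 0.1533 | [-14.  19.   2.  83.  -4. -21.] 0.0
0 20 [-44. -30. -66.   3.  51. -30.] 0.0683 | [-13.  28.  13.  94.  -7. -18.] 0.0
0 30 [-40. -37. -65.  14.  41. -30.] 0.0 | [-12.  38.  23. 105.  -9. -16.] 0.0
0 40 [-36. -35. -57.  28.  33. -33.] 0.0 | [-11.  48.  35. 116. -11. -13.] 0.0
0 50 [-32. -30. -49.  39.  25. -34.] 0.0 | [-10.  58.  47. 127. -13. -11.] 0.0
0 60 [-29. -23. -41.  48.  18. -34.] 0.0 | [ -9.  61.  49. 131. -14. -10.] 0.1081
20 0 [ -46.   31.  -66. -104.   57.    6.] 0.0695 | [-15.  12.  -5.  73.  -0. -22.] 0.0
20 10 [-47. -24. -66.  -9.  61. -28.] 0.1419 | [-14.  21.   5.  84.  -3. -20.] 0.0
20 20 [-44. -35. -66.   6.  50. -29.] 0.0551 | [-13.  30.  16.  95.  -6. -18.] 0.0
20 30 [-40. -40. -63.  18.  41. -30.] 0.0 | [-11.  40.  28. 106.  -9. -16.] 0.0
20 40 [-36. -36. -55.  31.  33. -33.] 0.0 | [-11.  51.  40. 118. -11. -13.] 0.0
20 50 [-32. -31. -47.  42.  25. -34.] 0.0 | [-10.  62.  54. 130. -12. -11.] 0.0
20 60 [-29. -24. -39.  51.  18. -34.] 0.0 | [ -9.  62.  53. 131. -14. -10.] 0.1458
```

```bash
cat > plan.py <<'E'
from h import *; from kin import *
P=36; mc=np.array([.468,-.162,.065]); HM=9.3
Rg=toolR(HM,P)
go=np.array([-.006,0,.015])  # grasp in module-axes, upright (x toward plate, z up)
gp=mc+Ro.from_euler("z",HM,degrees=True).apply(go)
tcp_g=gp+.019*Rg[:,0]
Rf=toolR(RY,P+90)
def final(cx,cy,dz=0):
    # upright->lying: module x -> down, z -> rig x
    g=np.array([cx+go[2],cy,.046-go[0]+dz])
    return rig2w(g)+.019*Rf[:,0]
E
python3 - <<'E'
from plan import *
q=get_obs()["q"]
def chk(n,p,R):
    global q
    q1,e=ik(p,R,q); print(n,np.round(p,3),q1.round(1),round(e,4)); q=q1
chk("above",tcp_g+[0,0,.12],Rg)
chk("mid",tcp_g+[0,0,.06],Rg)
chk("grasp",tcp_g,Rg)
chk("lift",tcp_g+[0,0,.08],Rg)
F=final(.012,.006,.06)
for k in np.linspace(0,1,9):
    p=(1-k)*(tcp_g+[0,0,.08])+k*F; chk(k,p,toolR(HM+(RY-HM)*k,P+90*k))
chk("final",final(.012,.006),Rf)
rel(tcp_g+[0,0,.12],Rg)
E
```

```text
above [ 0.477 -0.16   0.189] [-38.4 -44.2 -48.1  43.3  36.7 -32.9] 0.0
mid [ 0.477 -0.16   0.129] [-38.4 -42.5 -54.1  35.6  36.7 -32.9] 0.0
grasp [ 0.477 -0.16   0.069] [-38.4 -38.3 -59.2  26.3  36.7 -32.9] 0.0
lift [ 0.477 -0.16   0.149] [-38.4 -43.3 -52.2  38.3  36.7 -32.9] 0.0
0.0 [ 0.477 -0.16   0.149] [-38.4 -43.3 -52.2  38.3  36.7 -32.9] 0.0
0.125 [ 0.484 -0.159  0.142] [-32.9 -35.4 -43.   47.8  26.9 -33.3] 0.0
0.25 [ 0.491 -0.158  0.136] [-27.7 -26.3 -33.5  56.5  18.  -32. ] 0.0
0.375 [ 0.498 -0.157  0.129] [-23.1 -16.4 -23.7  65.3  10.4 -29.7] 0.0
0.5 [ 0.505 -0.156  0.123] [-19.4  -5.8 -13.3  74.5   4.1 -26.9] 0.0
0.625 [ 0.512 -0.155  0.116] [-16.3   5.4  -2.3  84.3  -0.9 -23.8] 0.0
0.75 [ 0.519 -0.154  0.11 ] [-14.   17.1   9.3  94.8  -4.8 -20.5] 0.0
0.875 [ 0.526 -0.153  0.103] [-12.1  29.4  21.7 106.   -7.8 -17.2] 0.0
1.0 [ 0.533 -0.151  0.097] [-10.7  42.2  35.4 117.9 -10.  -14. ] 0.0
final [ 0.533 -0.151  0.037] [-10.7  43.9  31.2 112.1 -10.  -14. ] 0.0
shift [99.1 -1.7 35.3] rot [-0.0107 -0.0769 -0.0008] dist 105.0 deg 4.4
```

Call:
apply_moves:
  rows:
    - [[33,-1,12,-0.004,-0.026,0,1],[66,-1,24,-0.008,-0.052,0,1],[99,-2,35,-0.011,-0.077,0,1],[99,-2,35,-0.011,-0.077,0,1],[99,-2,35,-0.011,-0.077,0,1]]

```text
time: 3.65
ee_pos: [0.4774, -0.1595, 0.1896]
tcp_rot: [-0.0, 36.1, 9.5]
wrist_force: [-0.0, 0.2, 0.2]
opening: 0.0854
```

Run:
```python
from plan import *
o=get_obs();print(o["time"],o["ee_pos"],o["q"].round(1))
rel(tcp_g,Rg)
p=cams.camera("wrist"); save(p,"w1"); print({k:p[k] for k in("eye","attitude")})
c=mc+Ro.from_euler("z",HM,degrees=True).apply([[x,y,.055] for x in(-.022,.022) for y in(-.03,.03)]); print(proj(p,c).round(0))
s=cams.camera("side"); save(s,"s1",(90,260,250,450),4)
```

```text
3.65 [ 0.47736415 -0.15953996  0.18958248] [-38.3 -45.4 -48.5  44.2  36.7 -33. ]
shift [ 70.9  -0.8 -97.8] rot [ 0.0024 -0.001  -0.0021] dist 121.0 deg 0.2
{'eye': array([ 0.31985706, -0.18707788,  0.21430158]), 'attitude': array([-7.12483629e+01,  3.62416351e-02,  9.94965316e+01])}
[[264. 104.]
 [383. 104.]
 [276. 146.]
 [370. 147.]]
```

View pics/w1.png

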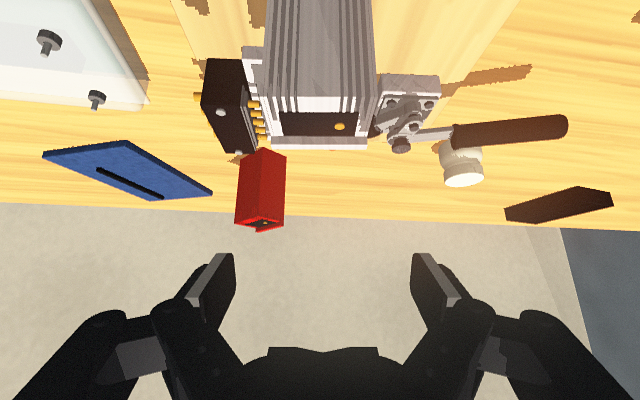

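View pics/s1.png

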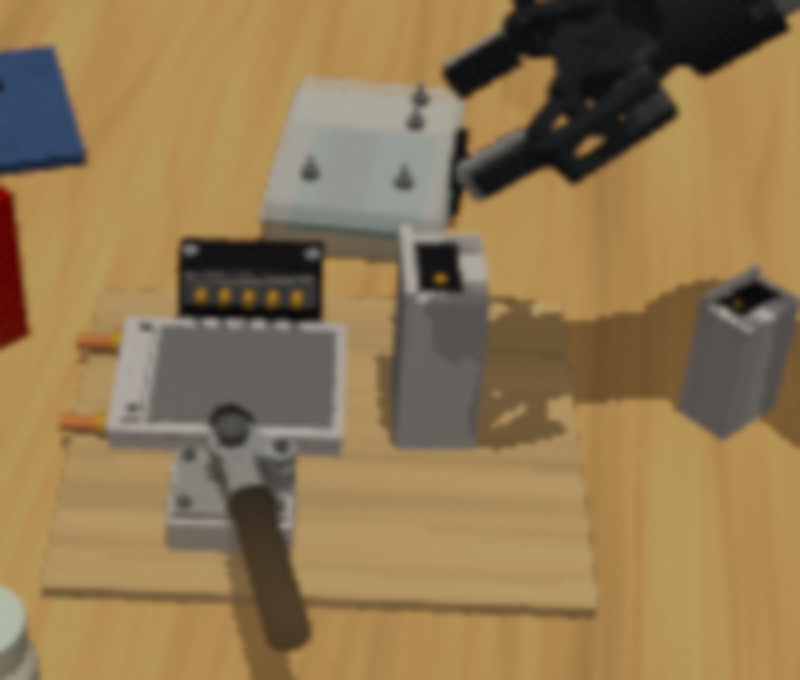

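Wrist view: module top between the columns ≈262–380, centred between the fingertips (≈225/420). Side view agrees. Descending around it.

Call:
apply_moves:
  rows:
    - [[18,0,-24,0,0,0,1],[36,0,-49,0,0,0,1],[53,-1,-73,0,0,0,1],[62,-1,-85,0,0,0,1],[71,-1,-98,0,0,0,1],[71,-1,-98,0,0,0,1],[71,-1,-98,0,0,0,1]]

```text
time: 4.45
ee_pos: [0.4773, -0.1626, 0.0709]
tcp_rot: [-0.2, 35.9, 9.2]
wrist_force: [0.6, -0.5, 0.9]
opening: 0.0854
```

Run:
```python
from plan import *
o=get_obs();print(o["time"],o["ee_pos"],o["wrist_force"]); rel(tcp_g,Rg)
p=cams.camera("wrist"); save(p,"w2")
s=cams.camera("side"); save(s,"s2",(90,260,250,450),4)
```

```text
4.45 [ 0.47733374 -0.16257228  0.07089608] [ 0.59915706 -0.53151916  0.9360684 ]
shift [ 1.4  2.1 -1.5] rot [0.0023 0.001  0.0013] dist 3.0 deg 0.2
```

View pics/s2.png

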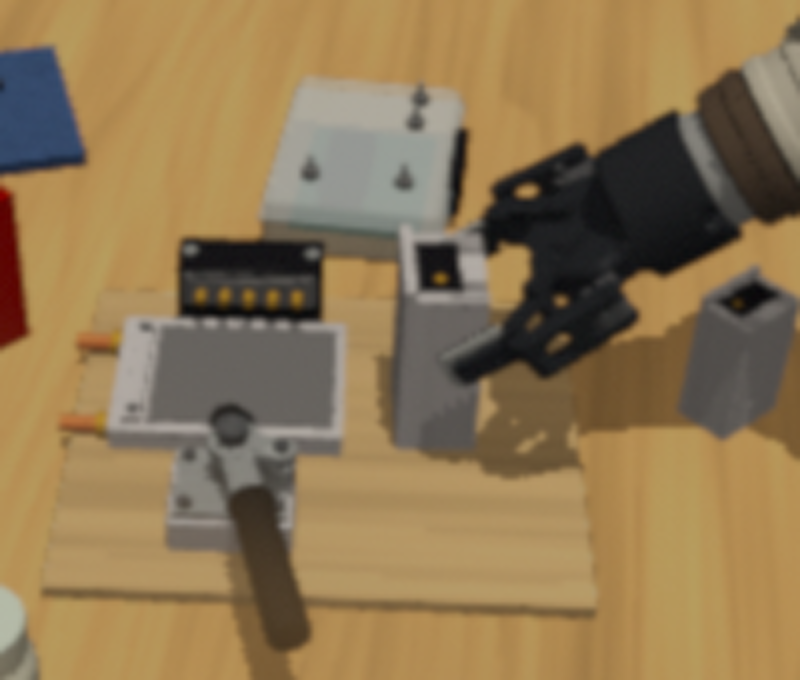

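View pics/w2.png

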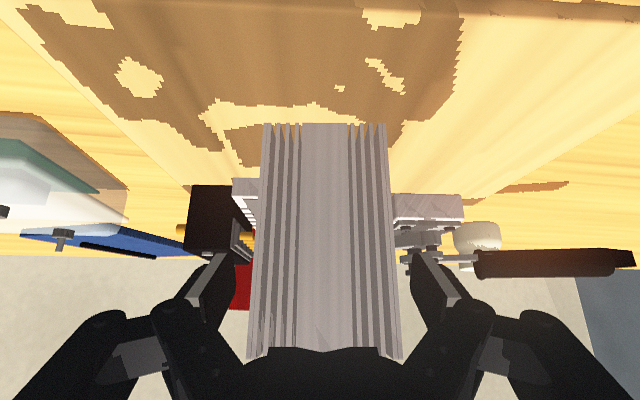

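Call:
apply_moves:
  rows:
    - [[2,1,-1,0,0,0,0.5],[2,1,-1,0,0,0,0.5],[2,1,-1,0,0,0,0.5],[2,1,-1,0,0,0,0.5],[2,1,-1,0,0,0,0.5],[2,1,-1,0,0,0,0.5],[2,1,-1,0,0,0,0.5],[2,1,-1,0,0,0,0.5]]
  newtons: 70

```text
time: 5.35
ee_pos: [0.479, -0.1618, 0.0707]
tcp_rot: [-0.3, 35.8, 9.2]
wrist_force: [-2.7, -1.6, 6.4]
opening: 0.059
```

Run:
```python
from plan import *
o=get_obs();print(o["time"],o["ee_pos"],o["wrist_force"],o["opening"]); rel(tcp_g+[0,0,.08],Rg)
s=cams.camera("side"); save(s,"s3",(90,260,250,450),4)
```

```text
5.35 [ 0.47898473 -0.16176253  0.07069473] [-2.65053528 -1.5549254   6.37324574] 0.05900313809786798
shift [-46.9   1.2  62.5] rot [0.0041 0.0034 0.002 ] dist 78.0 deg 0.3
```

View pics/s3.png

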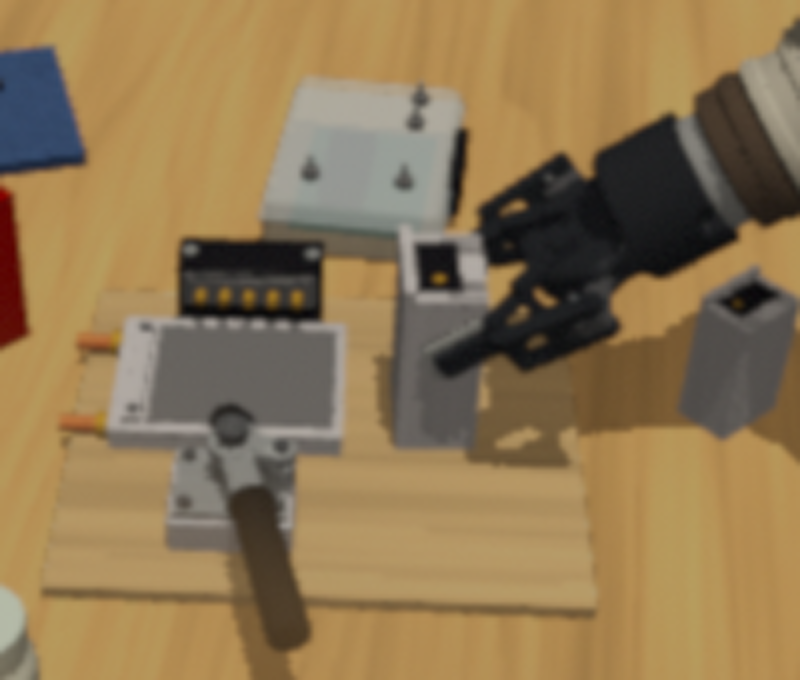

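Gripped (opening 59 mm ≈ the 60 mm width). Lifting straight up.

Call:
apply_moves:
  rows:
    - [[-6,0,8,0,0,0,0.5],[-12,0,16,0,0,0,0.5],[-23,1,31,0,0,0,0.5],[-35,1,47,0,0,0,0.5],[-47,1,62,0,0,0,0.5],[-47,1,62,0,0,0,0.5],[-47,1,62,0,0,0,0.5]]

```text
time: 6.1
ee_pos: [0.4767, -0.1606, 0.1478]
tcp_rot: [-0.3, 35.9, 9.2]
wrist_force: [0.4, -0.8, -5.7]
opening: 0.0592
```

Run:
```python
from plan import *
o=get_obs();print(o["time"],o["ee_pos"],o["wrist_force"],o["opening"],o["q"].round(1))
s=cams.camera("side"); save(s,"s4",(70,260,250,450),4)
F=final(.012,.006,.05); A=o["ee_pos"]
N=12
for i in range(1,N+1):
    k=i/N; print(k, end=" "); rel((1-k)*A+k*F+np.array([0,0,.03*np.sin(np.pi*k)]),toolR(HM+(RY-HM)*k,P+90*k),o)
```

```text
6.1 [ 0.47668961 -0.16059899  0.14781143] [ 0.38789211 -0.78179091 -5.71056251] 0.05923063170055719 [-38.4 -45.6 -53.3  39.3  36.8 -33. ]
0.08333333333333333 shift [ 2.3 -0.   5. ] rot [ 0.0062  0.1334 -0.0012] dist 5.0 deg 7.7
0.16666666666666666 shift [ 4.9 -0.   9.5] rot [ 0.0092  0.2643 -0.0039] dist 11.0 deg 15.2
0.25 shift [ 8.2 -0.  13.2] rot [ 0.0126  0.3952 -0.0062] dist 16.0 deg 22.7
0.3333333333333333 shift [12.2 -0.1 15.7] rot [ 0.0164  0.5261 -0.0081] dist 20.0 deg 30.2
0.4166666666666667 shift [17.4 -0.1 16.8] rot [ 0.0206  0.657  -0.0096] dist 24.0 deg 37.7
0.5 shift [23.6 -0.  16.3] rot [ 0.0251  0.7879 -0.0106] dist 29.0 deg 45.2
0.5833333333333334 shift [31.1 -0.  14.2] rot [ 0.0299  0.9188 -0.0111] dist 34.0 deg 52.7
0.6666666666666666 shift [39.7 -0.  10.4] rot [ 0.035   1.0497 -0.011 ] dist 41.0 deg 60.2
0.75 shift [49.4  0.   5.2] rot [ 0.0403  1.1805 -0.0104] dist 50.0 deg 67.7
0.8333333333333334 shift [59.9  0.1 -1.1] rot [ 0.0459  1.3114 -0.0092] dist 60.0 deg 75.2
0.9166666666666666 shift [71.   0.1 -8.3] rot [ 0.0517  1.4422 -0.0073] dist 71.0 deg 82.7
1.0 shift [ 82.4   0.1 -16. ] rot [ 0.0576  1.573  -0.0047] dist 84.0 deg 90.2
```

View pics/s4.png

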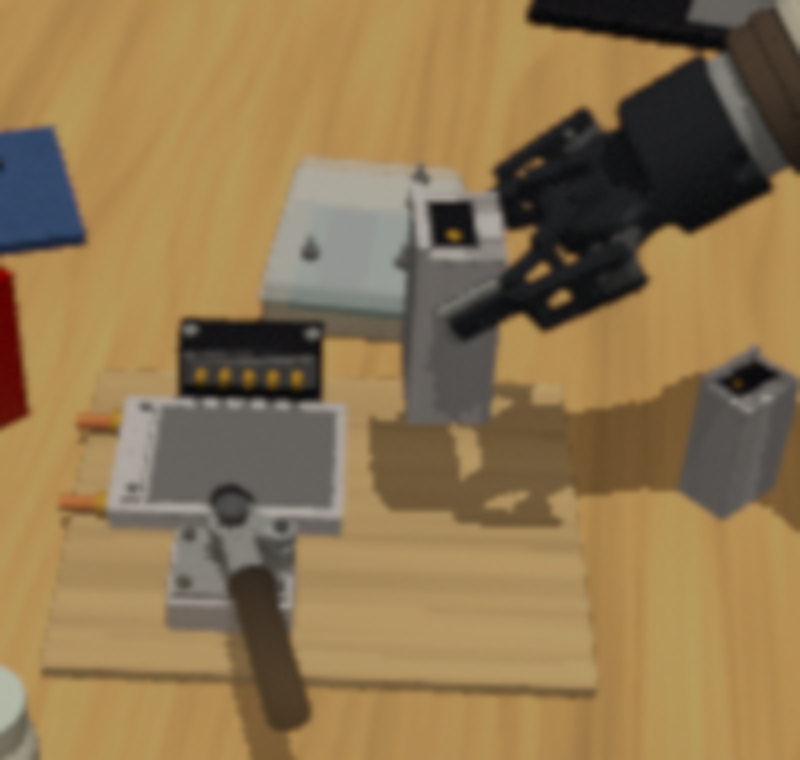

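Call:
apply_moves:
  rows:
    - [[2,0,5,0.006,0.133,0,0.5],[5,0,10,0.009,0.264,-0.004,0.5],[8,0,13,0.013,0.395,-0.006,0.5],[12,0,16,0.016,0.526,-0.008,0.5],[17,0,17,0.021,0.657,-0.01,0.5],[24,0,16,0.025,0.788,-0.011,0.5],[31,0,14,0.03,0.919,-0.011,0.5],[40,0,10,0.035,1.05,-0.011,0.5],[49,0,5,0.04,1.18,-0.01,0.5],[60,0,-1,0.046,1.311,-0.009,0.5],[71,0,-8,0.052,1.442,-0.007,0.5],[82,0,-16,0.058,1.573,-0.005,0.5],[82,0,-16,0.058,1.573,-0.005,0.5],[82,0,-16,0.058,1.573,-0.005,0.5],[82,0,-16,0.058,1.573,-0.005,0.5],[82,0,-16,0.058,1.573,-0.005,0.5]]

```text
time: 7.75
ee_pos: [0.5332, -0.1518, 0.0907]
tcp_rot: [-179.8, 54.5, -173.6]
wrist_force: [-0.4, -0.4, -4.7]
opening: 0.0592
```

Run:
```python
from plan import *
o=get_obs();print(o["time"],o["ee_pos"],o["wrist_force"],o["opening"],o["q"].round(1))
rel(final(.012,.006,.05),Rf,o)
s=cams.camera("side"); save(s,"s5",(90,260,230,430),4)
t=cams.camera("top"); save(t,"t5",(120,270,240,440),4)
```

```text
7.75 [ 0.53320794 -0.15175239  0.09067711] [-0.4017048  -0.44195043 -4.70051113] 0.05921800649041247 [-10.8  40.5  32.4 116.2  -9.9 -14. ]
shift [3.2 0.4 2.5] rot [-0.0017  0.0083  0.0008] dist 4.0 deg 0.5
```

View pics/s5.png

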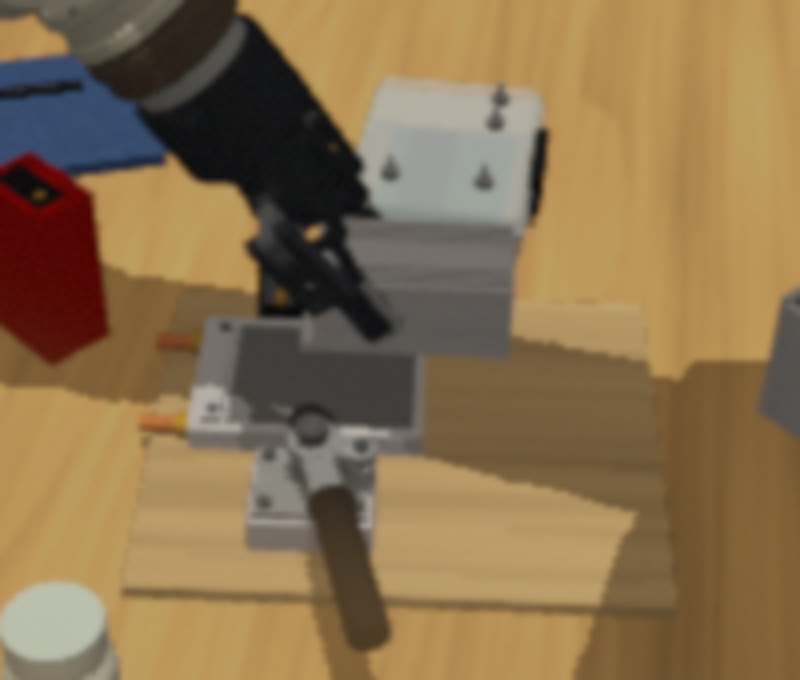

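View pics/t5.png

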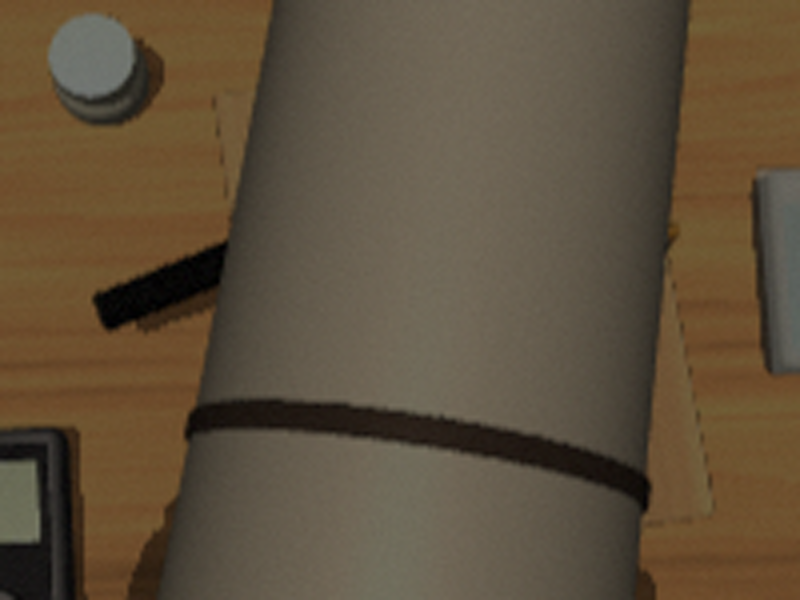

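Run:
```python
from plan import *
s=cams.camera("side"); Q=cloud(s); 
Rr=Ro.from_euler("z",RY,degrees=True)
r=Rr.inv().apply((Q-RIG).reshape(-1,3)).reshape(Q.shape)
u0,v0=230,90
for (a,b) in [(500/4+u0,v0+320/4),(510/4+u0-2,v0+350/4-2),(420/4+u0,v0+345/4-1),(510/4+u0-4,v0+230/4+2),(400/4+u0,v0+225/4+2),(370/4+u0,v0+345/4),(310/4+u0+3,v0+345/4)]:
    print(int(a),int(b),(r[int(b),int(a)]*1000).round(1))
m=(r[...,2]>.05)&(r[...,2]<.16)&(abs(r[...,1]-.035)<.006)&(r[...,0]<.02)
print(m.sum()); X=r[m]*1000
print(np.percentile(X,[1,50,99],axis=0).round(1))
for lo in range(-60,20,10):
    k=X[(X[:,0]>lo)&(X[:,0]<lo+10)]
    if len(k): print(lo,k[:,2].min().round(1),k[:,2].max().round(1),len(k))
```

```text
355 170 [-38.7  37.1 105.6]
355 175 [-39.5  37.6  92.8]
335 175 [ 2.3 38.6 91.7]
353 149 [-34.  -11.6 123.7]
330 148 [ 14.9 -10.9 124.9]
322 176 [29.3 44.3 92.5]
310 176 [55.  36.3 84.9]
558
[[-43.2  30.   80.3]
 [-13.1  36.5 106. ]
 [ 19.4  40.1 125.8]]
-50 80.3 125.7 35
-40 79.9 125.8 91
-30 79.9 126.7 91
-20 81.0 125.4 87
-10 81.7 126.0 85
0 80.1 126.4 92
10 79.5 125.3 77
```

Run:
```python
from plan import *
o=get_obs(); 
for d in(.048,.051,.054,.057):
  rel(np.append(final(.012,.006)[:2],o["ee_pos"][2]-d),Rf,o)
```

```text
shift [38.8  0.3 28.3] rot [-0.0013  0.0058  0.0004] dist 48.0 deg 0.3
shift [41.2  0.3 30. ] rot [-0.0013  0.0058  0.0004] dist 51.0 deg 0.3
shift [43.7  0.3 31.8] rot [-0.0013  0.0058  0.0004] dist 54.0 deg 0.3
shift [46.1  0.3 33.5] rot [-0.0013  0.0058  0.0004] dist 57.0 deg 0.3
```

Call:
apply_moves:
  rows:
    - [[8,0,6,0,0,0,0.5],[16,0,12,0,0,0,0.5],[24,0,18,0,0,0,0.5],[32,0,23,0,0,0,0.5],[36,0,26,0,0,0,0.5],[39,0,28,0,0,0,0.5],[40,0,29,0,0,0,0.5],[41,0,30,0,0,0,0.5],[42,0,31,0,0,0,0.5],[42,0,31,0,0,0,0.5]]

```text
time: 8.9
ee_pos: [0.5338, -0.1516, 0.0373]
tcp_rot: [-179.9, 54.3, -173.6]
wrist_force: [0.5, -0.5, -5.0]
opening: 0.0593
```

Run:
```python
from plan import *
o=get_obs(); print(o["ee_pos"],o["wrist_force"],o["torque"]); rel(final(.012,.006),Rf,o)
s=cams.camera("side"); save(s,"s6",(90,260,230,430),4)
Q=cloud(s); r=Ro.from_euler("z",RY,degrees=True).inv().apply((Q-RIG).reshape(-1,3)).reshape(Q.shape)
m=(r[...,2]>.015)&(r[...,2]<.16)&(abs(r[...,1]-.035)<.006)&(r[...,0]<.0)
X=r[m]*1000
for lo in range(-60,0,10):
    k=X[(X[:,0]>lo)&(X[:,0]<lo+10)]
    if len(k): print(lo,k[:,2].min().round(1),k[:,2].max().round(1),len(k),k[:,0].min())
```

```text
[ 0.53382535 -0.15161022  0.03728198] [ 0.46644204 -0.48188274 -4.99593441] [ 1.59271229e-01 -1.17855966e+00  1.63112236e-04]
shift [0.8 0.3 0. ] rot [-0.0013  0.006   0.0004] dist 1.0 deg 0.4
-50 31.5 71.3 26 -43.13369846584352
-40 27.9 72.8 78 -39.94689229212111
-30 26.9 74.0 80 -29.915616021528837
-20 27.0 72.9 83 -19.79786870652211
-10 26.1 72.8 83 -9.92758281557641
```

View pics/s6.png

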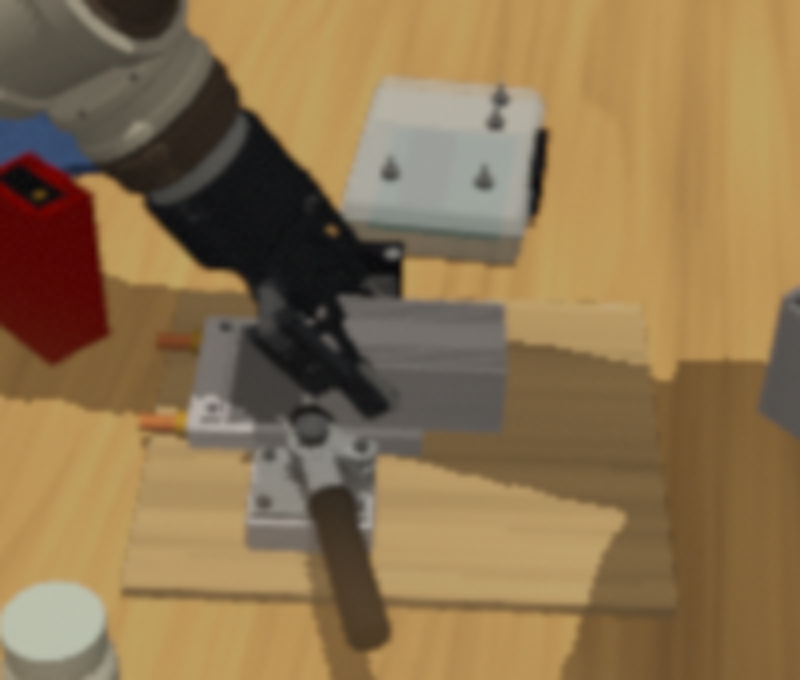

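Call:
apply_moves:
  rows:
    - [[0.8,0,0.6,0,0,0,0.5],[1.6,0,1.2,0,0,0,0.5],[1.6,0,1.2,0,0,0,0.5]]

```text
time: 9.25
ee_pos: [0.5338, -0.1516, 0.0353]
tcp_rot: [-179.9, 54.3, -173.6]
wrist_force: [-0.7, 0.1, -5.0]
opening: 0.0592
```

Call:
apply_moves:
  rows:
    - [[0.8,0,0.6,0,0,0,0.5],[1.2,0,0.9,0,0,0,0.5],[1.2,0,0.9,0,0,0,0.5]]

```text
time: 9.55
ee_pos: [0.5339, -0.1516, 0.0347]
tcp_rot: [-179.9, 54.4, -173.6]
wrist_force: [1.7, -0.4, 5.0]
opening: 0.0593
```

Seated. Releasing by a small opening.

Call:
apply_moves:
  rows:
    - [[0,0,0,0,0,0,0.82],[0,0,0,0,0,0,0.82],[0,0,0,0,0,0,0.82],[0,0,0,0,0,0,0.82],[0,0,0,0,0,0,0.82]]

```text
time: 10.05
ee_pos: [0.5339, -0.1516, 0.0346]
tcp_rot: [-179.9, 54.4, -173.6]
wrist_force: [0.6, -0.2, 0.7]
opening: 0.07
```

Run:
```python
from plan import *
o=get_obs(); print(o["ee_pos"],o["wrist_force"],o["opening"])
s=cams.camera("side"); save(s,"s7",(90,260,230,430),4)
```

```text
[ 0.53386185 -0.15164146  0.03458555] [ 0.61964518 -0.21421885  0.72976081] 0.0700413495333813
```

View pics/s7.png

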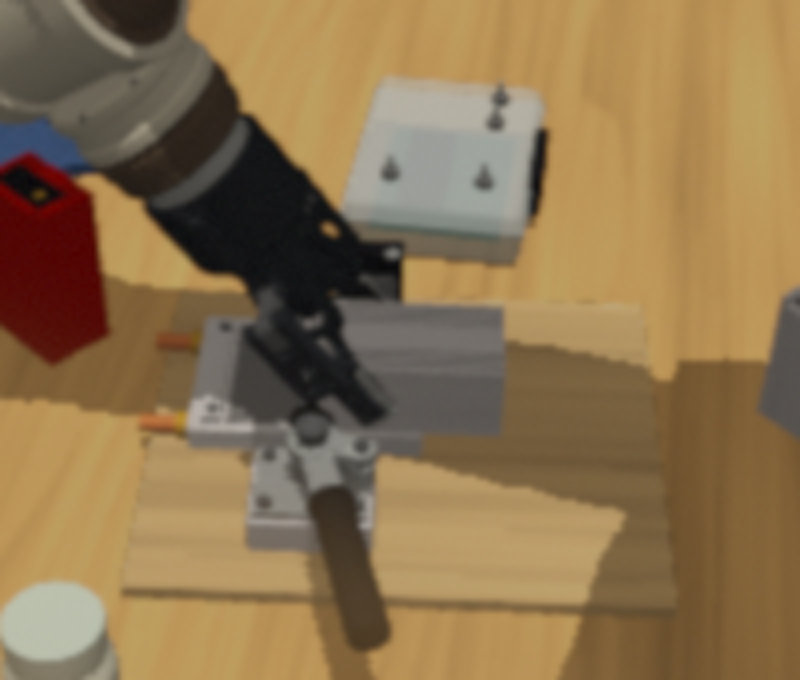

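Call:
apply_moves:
  rows:
    - [[-8,0,-6,0,0,0,0.82],[-24,0,-17,0,0,0,0.82],[-49,0,-35,0,0,0,0.82],[-73,0,-53,0,0,0,0.82],[-97,0,-70,0,0,0,0.82],[-97,0,-70,0,0,0,0.82]]

```text
time: 10.7
ee_pos: [0.5342, -0.1517, 0.1591]
tcp_rot: [-179.7, 54.7, -173.4]
wrist_force: [-0.3, 0.3, -0.8]
opening: 0.0699
```

Run:
```python
from plan import *
o=get_obs(); print(o["time"],o["ee_pos"],o["wrist_force"],o["opening"])
s=cams.camera("side"); save(s,"s8",(90,260,230,430),4)
Q=cloud(s); r=Ro.from_euler("z",RY,degrees=True).inv().apply((Q-RIG).reshape(-1,3)).reshape(Q.shape)
m=(r[...,2]>.062)&(r[...,2]<.076)&(abs(r[...,1])<.04)&(r[...,0]<.08)&(r[...,0]>-.07)
print(m.sum(),cv2.minAreaRect((r[m][:,:2]*1000).astype(np.float32)))
R=toolR(RY,78)
a=rig2w([-.085,.004,.13]); d,w=rel(a,R,o)
print(ik(a,R,o["q"]))
b=rig2w([-.085,.004,.034]); rel(b,R,o); print(ik(b,R,o["q"]))
```

```text
10.7 [ 0.53415786 -0.15168469  0.15909159] [-0.3293552   0.25029732 -0.79652399] 0.069867787896524
943 ((9.917720794677734, 7.103979110717773), (63.731632232666016, 103.00750732421875), 89.53746795654297)
shift [ 82.5  -1.6 -66.1] rot [-0.0013 -0.8257  0.0031] dist 106.0 deg 47.3
(array([-24.55736538, -17.61296733, -22.73800078,  74.54039218,
         6.13233987, -30.36228314]), np.float64(1.1189558988517405e-11))
shift [160.8  -1.3 -10.6] rot [-0.0013 -0.8257  0.0031] dist 161.0 deg 47.3
(array([-24.55736538, -14.84298661, -31.50085735,  63.00755489,
         6.13233987, -30.36228314]), np.float64(3.009988741878426e-14))
```

View pics/s8.png

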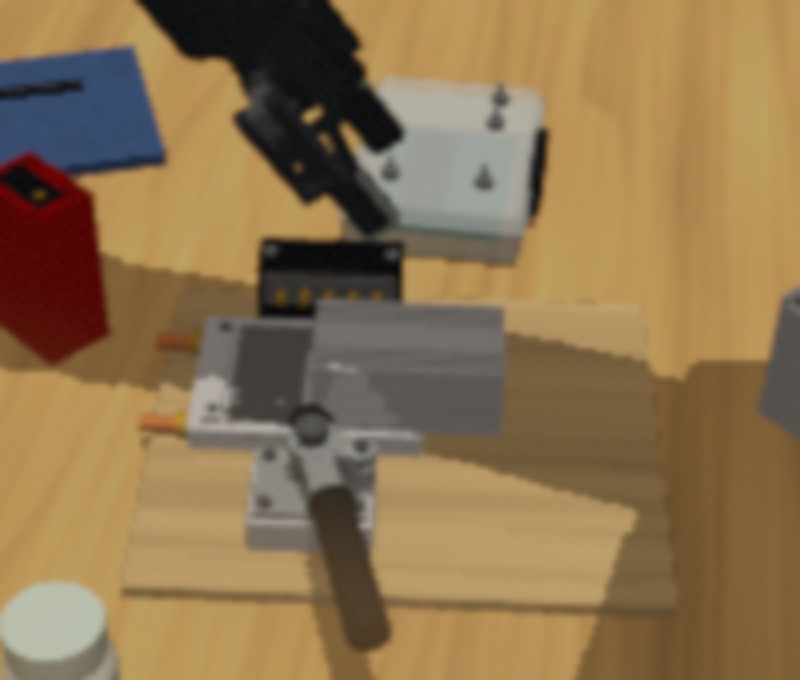

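Call:
apply_moves:
  rows:
    - [[14,0,-11,0,-0.138,0,0.4],[28,0,-22,0,-0.275,0,0.4],[41,-1,-33,0,-0.413,0,0.4],[55,-1,-44,0,-0.55,0,0.4],[69,-1,-55,0,-0.688,0,0.4],[82,-1,-66,-0.001,-0.826,0.003,0.4],[82,0,-66,-0.001,-0.826,0.003,0.4],[108,0,-48,-0.001,-0.826,0.003,0.4],[134,1,-30,-0.001,-0.826,0.003,0.4],[160,1,-11,-0.001,-0.826,0.003,0.4],[160,1,-11,-0.001,-0.826,0.003,0.4],[160,1,-11,-0.001,-0.826,0.003,0.4]]

```text
time: 11.95
ee_pos: [0.4326, -0.162, 0.0328]
tcp_rot: [0.3, 78.1, 6.6]
wrist_force: [0.8, -0.9, 0.9]
opening: 0.0341
```

Run:
```python
from plan import *
o=get_obs(); print(o["time"],o["ee_pos"],o["wrist_force"],o["opening"])
inv=Ro.from_euler("z",RY,degrees=True).inv()
print("rig tcp",inv.apply(o["ee_pos"]-RIG)*1000)
s=cams.camera("side"); save(s,"s9",(90,260,230,430),4)
R=toolR(RY,78)
for x in(-.058,-.02,-.011,-.007): rel(rig2w([x,.007,.034]),R,o)
```

```text
11.95 [ 0.43260411 -0.16196311  0.03281517] [ 0.80463237 -0.91592489  0.85693001] 0.03412664283968715
rig tcp [-85.48563903   6.64748116  32.81516763]
shift [ 4.5  0.4 27.1] rot [-0.0005 -0.0024 -0.001 ] dist 28.0 deg 0.2
shift [12.3  0.4 64.3] rot [-0.0005 -0.0024 -0.001 ] dist 65.0 deg 0.2
shift [14.2  0.4 73.1] rot [-0.0005 -0.0024 -0.001 ] dist 74.0 deg 0.2
shift [15.   0.4 77.1] rot [-0.0005 -0.0024 -0.001 ] dist 78.0 deg 0.2
```

View pics/s9.png

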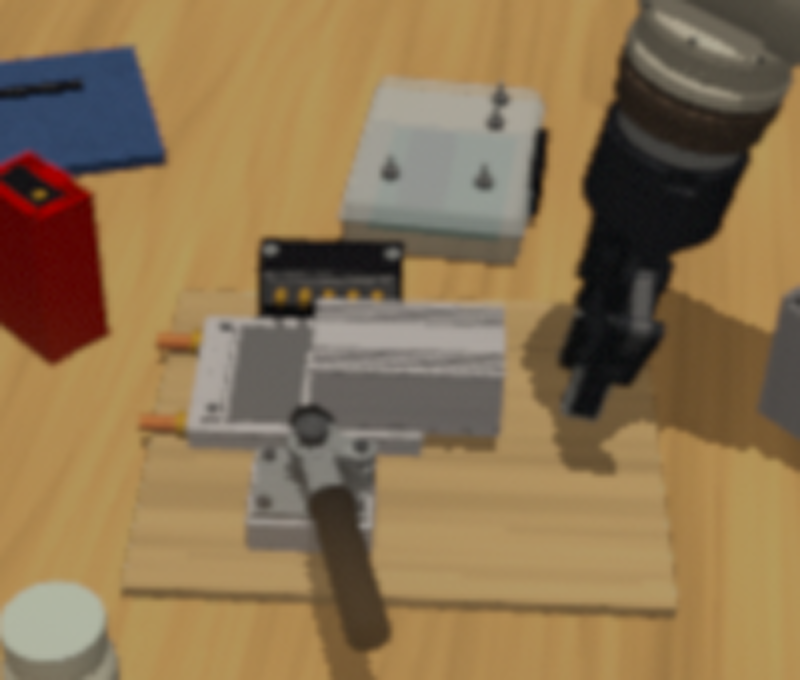

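Call:
apply_moves:
  rows:
    - [[2,0,12,0,0,0,0.4],[4,0,22,0,0,0,0.4],[5,0,28,0,0,0,0.4],[6,0,32,0,0,0,0.4],[7,0,36,0,0,0,0.4],[7,0,40,0,0,0,0.4],[8,0,44,0,0,0,0.4],[9,0,48,0,0,0,0.4],[10,0,52,0,0,0,0.4],[11,0,56,0,0,0,0.4],[12,0,60,0,0,0,0.4],[13,0,64,0,0,0,0.4],[13,0,67,0,0,0,0.4],[13,0,67,0,0,0,0.4]]

```text
time: 13.4
ee_pos: [0.5013, -0.1547, 0.0349]
tcp_rot: [0.1, 78.1, 6.4]
wrist_force: [-1.7, -0.6, 0.5]
opening: 0.0341
```

```bash
cat >> h.py <<'E'
def rigpt(o): return Ro.from_euler("z",RY,degrees=True).inv().apply(o["ee_pos"]-RIG)*1000
def modtop(q,xmax=.125,ymin=-.06):
    Q=cloud(q); r=Ro.from_euler("z",RY,degrees=True).inv().apply((Q-RIG).reshape(-1,3)).reshape(Q.shape)
    m=(r[...,2]>.063)&(r[...,2]<.074)&(r[...,1]<.042)&(r[...,1]>ymin)&(r[...,0]<xmax)&(r[...,0]>-.07)
    m=cv2.morphologyEx(m.astype(np.uint8),cv2.MORPH_OPEN,np.ones((3,3)))
    n,l,st,_=cv2.connectedComponentsWithStats(m); k=np.argmax(st[1:,4])+1
    X=r[l==k]*1000; print("modtop",len(X),np.percentile(X,[1,99],axis=0).round(1).tolist(),cv2.minAreaRect(X[:,:2].astype(np.float32)))
E
python3 - <<'E'
from plan import *
o=get_obs(); print(o["time"],rigpt(o),o["wrist_force"])
s=cams.camera("side"); save(s,"s10",(90,260,230,430),4); modtop(s)
t=cams.camera("top"); modtop(t)
E
```

```text
13.4 [-16.37099331   6.26202698  34.87438086] [-1.72738749 -0.60328906  0.52555181]
modtop 910 [[-4.3, -22.7, 63.9], [98.0, 38.1, 71.4]] ((46.98408126831055, 8.338491439819336), (66.28177642822266, 103.74486541748047), 89.83009338378906)
modtop 448 [[3.8, -6.2, 64.1], [96.6, 20.5, 71.5]] ((49.765995025634766, 7.033318996429443), (97.01631927490234, 27.358320236206055), 0.030907148495316505)
```

View pics/s10.png

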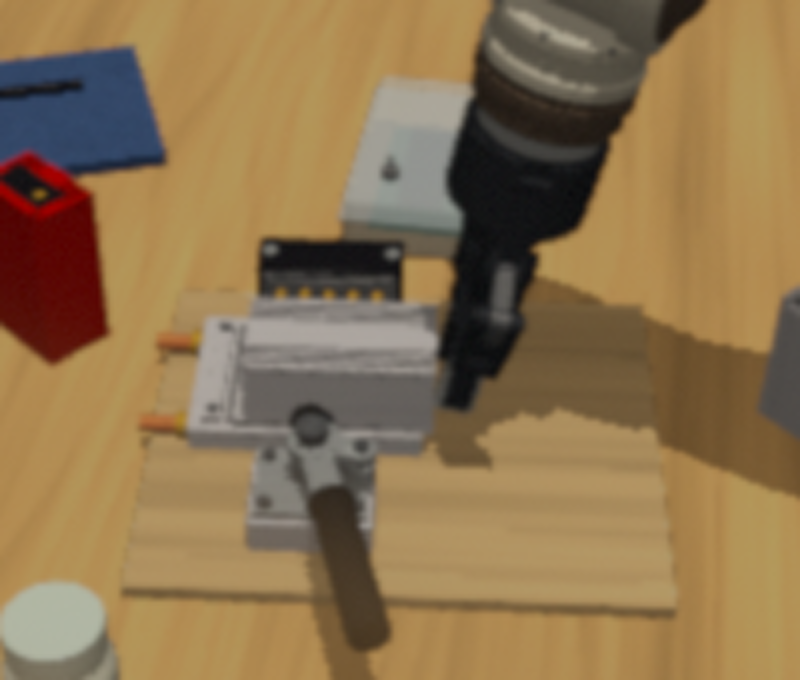

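Call:
apply_moves:
  rows:
    - [[0.4,0,2,0,0,0,0.4],[0.8,0,4,0,0,0,0.4],[1,0,5,0,0,0,0.4],[1.2,0,6,0,0,0,0.4],[1.2,0,6,0,0,0,0.4]]

```text
time: 14.0
ee_pos: [0.5073, -0.154, 0.0349]
tcp_rot: [0.1, 78.1, 6.4]
wrist_force: [-4.5, -0.8, 0.6]
opening: 0.0341
```

Call:
apply_moves:
  rows:
    - [[0.2,0,1,0,0,0,0.4],[0.2,0,1,0,0,0,0.4]]

```text
time: 14.2
ee_pos: [0.5082, -0.1539, 0.0349]
tcp_rot: [0.1, 78.1, 6.5]
wrist_force: [-4.3, -0.6, 1.8]
opening: 0.034
```

Call:
apply_moves:
  rows:
    - [[0.2,0,1,0,0,0,0.4],[0.2,0,1,0,0,0,0.4]]

```text
time: 14.4
ee_pos: [0.509, -0.1538, 0.0348]
tcp_rot: [0.1, 78.1, 6.5]
wrist_force: [-5.4, -1.1, 2.7]
opening: 0.0342
```

Run:
```python
from plan import *
o=get_obs(); print(o["time"],rigpt(o),o["wrist_force"])
s=cams.camera("side"); modtop(s)
```

```text
14.4 [-8.65634222  6.33106194 34.8073644 ] [-5.43619648 -1.08272783  2.73279177]
modtop 916 [[3.8, -22.3, 63.7], [105.0, 39.3, 71.5]] ((54.304054260253906, 8.406774520874023), (65.55976104736328, 103.74571228027344), 89.52496337890625)
```

Call:
apply_moves:
  rows:
    - [[0.2,0,1,0,0,0,0.4],[0.2,0,1,0,0,0,0.4]]

```text
time: 14.65
ee_pos: [0.5092, -0.1537, 0.0348]
tcp_rot: [0.1, 78.2, 6.4]
wrist_force: [-10.0, -1.1, 5.5]
opening: 0.0343
```

Call:
apply_moves:
  rows:
    - [[0.2,0,1,0,0,0,0.4],[0.2,0,1,0,0,0,0.4]]

```text
time: 14.85
ee_pos: [0.5092, -0.1537, 0.0348]
tcp_rot: [0.1, 78.3, 6.4]
wrist_force: [-11.8, -1.2, 6.6]
opening: 0.0338
```

Call:
apply_moves:
  rows:
    - [[-1,0,-5,0,0,0,0.4],[-4,0,-20,0,0,0,0.2],[-8,0,-40,0,0,0,0],[-48,0,-50,0,0,0,0],[-98,0,-50,0,0,0,0],[-148,0,-50,0,0,0,0],[-148,0,-50,0,0,0,0]]

```text
time: 15.55
ee_pos: [0.4328, -0.1636, 0.1773]
tcp_rot: [-1.4, 77.7, 4.9]
wrist_force: [0.2, 0.0, 0.0]
opening: 0.0001
```

```bash
cat >> h.py <<'E'
def handle(q):
    Q=cloud(q); r=Ro.from_euler("z",RY,degrees=True).inv().apply((Q-RIG).reshape(-1,3)).reshape(Q.shape)*1000
    d=r[...,:2]-[57,86]; rho=np.hypot(d[...,0],d[...,1])
    dark=q["pixels"].max(-1)<110
    m=(r[...,2]>58)&(r[...,2]<80)&(rho>55)&(rho<138)&dark
    X=d[m]; X=X[np.hypot(*(X-np.median(X,0)).T)<60]; c=X.mean(0)
    print("handle",len(X),"theta",np.arctan2(-c[0],c[1]),"rho",np.hypot(*c)); return np.arctan2(-c[0],c[1])
E
python3 - <<'E'
from plan import *
o=get_obs(); print(o["time"],rigpt(o),o["opening"],o["wrist_force"])
s=cams.camera("side"); modtop(s); handle(s); save(s,"s11",(90,260,230,430),4)
t=cams.camera("top"); modtop(t); handle(t)
E
```

```text
15.55 [-85.48421162   4.99565035 177.27272224] 9.750562910188392e-05 [0.23120154 0.00423862 0.0371984 ]
modtop 903 [[3.8, -22.5, 63.9], [104.8, 38.7, 71.4]] ((54.311424255371094, 6.973604202270508), (65.4989242553711, 103.80702209472656), 89.4806137084961)
handle 368 theta 0.2370911921526053 rho 97.88969302819086
modtop 533 [[1.9, -6.3, 63.5], [104.7, 20.6, 71.5]] ((53.6668815612793, 6.701011657714844), (28.27182960510254, 104.20429229736328), 89.98719787597656)
handle 537 theta 2.970925241462333 rho 80.75106975930925
```

View pics/s11.png

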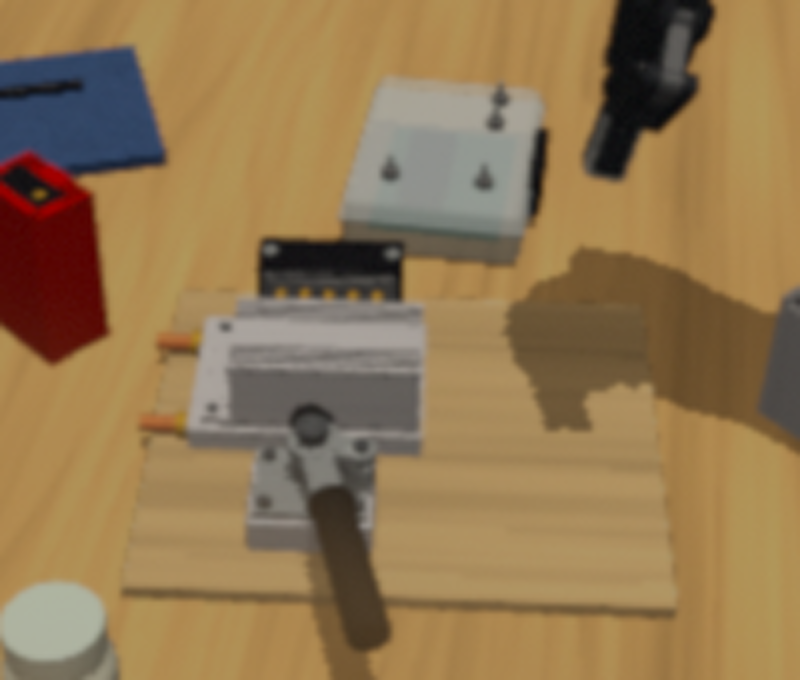

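```bash
cat >> plan.py <<'E'
def push(th,off=22,rho=105,z=.042):
    n=np.array([np.cos(th),np.sin(th)]); g=np.array([57-rho*np.sin(th),86+rho*np.cos(th)])+off*n
    return rig2w([g[0]/1000,g[1]/1000,z]),toolR(RY+np.degrees(th),90)
E
python3 - <<'E'
from plan import *
o=get_obs(); q=o["q"]
p,R=push(.24,48); a=p+[0,0,.13]
print(p); rel(a,R,o); rel(p,R,o)
q,e=ik(a,R,q); print(q.round(1),e)
q,e=ik(p,R,q); print(q.round(1),e)
for th in np.arange(.3,2.2,.3):
    p,R=push(th); q,e=ik(p,R,q); print(th.round(1),p.round(3),q.round(1),e.round(4))
E
```

```text
[0.57439272 0.04778718 0.042     ]
shift [ 32.9 193.7 161.7] rot [-0.2402  0.2061  0.0263] dist 254.0 deg 18.2
shift [160.1 193.8 134.9] rot [-0.2402  0.2061  0.0263] dist 285.0 deg 18.2
[  4.8   8.3   7.1  88.8   0.  -15.4] 3.774758283725532e-14
[  4.8  10.9  -4.6  74.5  -0.  -15.4] 6.858217740747264e-11
0.3 [0.544 0.038 0.042] [  4.    6.8  -9.3  74.   -0.  -19.6] 0.0
0.6 [0.514 0.027 0.042] [  3.    2.7 -13.6  73.7  -0.  -37.8] 0.0
0.9 [0.488 0.007 0.042] [  0.8  -0.9 -17.2  73.6  -0.  -57.1] 0.0
1.2 [ 0.47  -0.019  0.042] [ -2.3  -3.4 -19.6  73.7   0.  -77.4] 0.0
1.5 [ 0.46  -0.05   0.042] [ -6.2  -4.4 -20.7  73.8   0.  -98.5] 0.0
1.8 [ 0.459 -0.082  0.042] [ -10.1   -3.9  -20.1   73.7    0.  -119.6] 0.0
2.1 [ 0.468 -0.112  0.042] [ -13.5   -1.8  -18.1   73.7   -0.  -140.2] 0.0
```

Call:
apply_moves:
  rows:
    - [[7,39,32,-0.05,0.04,0.005,0],[13,77,65,-0.1,0.08,0.01,0],[20,116,97,-0.14,0.12,0.016,0],[26,155,129,-0.19,0.165,0.021,0],[33,194,162,-0.24,0.206,0.026,0],[33,194,162,-0.24,0.206,0.026,0],[33,194,162,-0.24,0.206,0.026,0],[75,194,153,-0.24,0.206,0.026,0],[118,194,144,-0.24,0.206,0.026,0],[160,194,135,-0.24,0.206,0.026,0],[160,194,135,-0.24,0.206,0.026,0],[160,194,135,-0.24,0.206,0.026,0]]

```text
time: 16.85
ee_pos: [0.5737, 0.047, 0.0432]
tcp_rot: [-96.1, 90.0, -76.1]
wrist_force: [-0.5, 0.0, -0.1]
opening: 0.0004
```

Run:
```python
from plan import *
o=get_obs(); print(o["time"],o["ee_pos"],rigpt(o),o["wrist_force"])
s=cams.camera("side"); save(s,"s12",(90,290,210,430),3.5)
def rows(ths):
    for th in ths:
        p,R=push(th); C=curR(o); d=C.T@(p-o["ee_pos"])*1000; w=Ro.from_matrix(C.T@R).as_rotvec()
        print(f"[{d[0]:.0f}, {d[1]:.0f}, {d[2]:.0f}, {w[0]:.3f}, {w[1]:.3f}, {w[2]:.3f}, 0],")
rows(np.arange(.24,1.1,.05))
```

```text
16.85 [0.5737459  0.04699139 0.04317381] [ 77.9344584  198.68097542  43.17381291] [-0.52677413  0.01894305 -0.14579533]
[1, 0, -25, -0.002, -0.000, 0.000, 0],
[1, 1, -30, -0.052, -0.000, 0.000, 0],
[1, 2, -36, -0.102, -0.000, 0.000, 0],
[1, 3, -41, -0.152, -0.000, 0.000, 0],
[1, 3, -46, -0.202, -0.000, 0.000, 0],
[1, 3, -52, -0.252, -0.000, 0.000, 0],
[1, 2, -57, -0.302, -0.000, 0.000, 0],
[1, 2, -62, -0.352, -0.000, 0.000, 0],
[1, 1, -68, -0.402, -0.000, 0.000, 0],
[1, -0, -73, -0.452, -0.000, 0.000, 0],
[1, -2, -78, -0.502, -0.000, 0.000, 0],
[1, -4, -83, -0.552, -0.000, 0.000, 0],
[1, -6, -88, -0.602, -0.000, 0.000, 0],
[1, -8, -93, -0.652, -0.000, 0.000, 0],
[1, -10, -98, -0.702, -0.000, 0.000, 0],
[1, -13, -103, -0.752, -0.000, 0.000, 0],
[1, -16, -107, -0.802, -0.000, 0.000, 0],
[1, -19, -111, -0.852, -0.000, 0.000, 0],
```

View pics/s12.png

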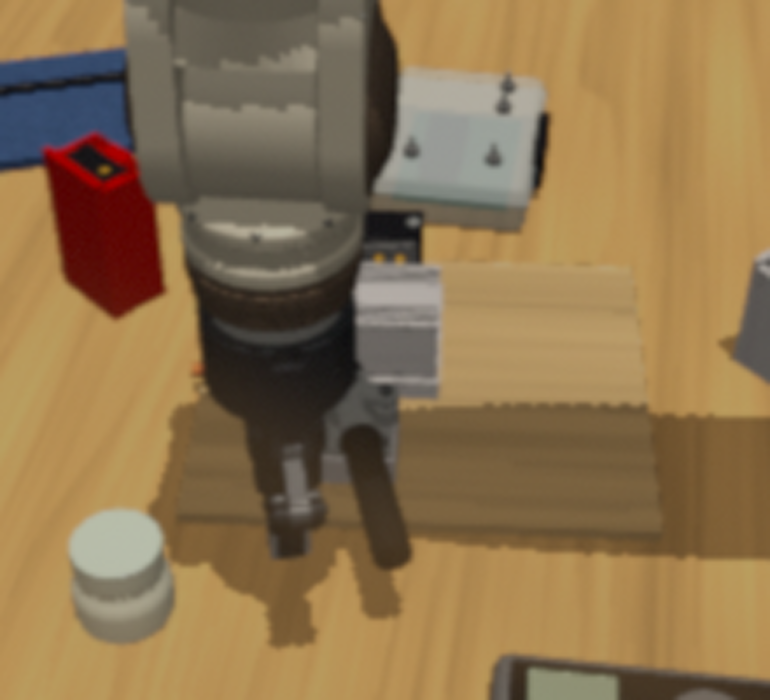

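Call:
apply_moves:
  rows:
    - [[1,0,-12,0,0,0,0],[1,0,-20,0,0,0,0],[1,0,-25,0,0,0,0],[1,1,-30,-0.052,0,0,0],[1,2,-36,-0.102,0,0,0],[1,3,-41,-0.152,0,0,0],[1,3,-46,-0.202,0,0,0],[1,3,-52,-0.252,0,0,0],[1,2,-57,-0.302,0,0,0],[1,2,-62,-0.352,0,0,0],[1,1,-68,-0.402,0,0,0],[1,0,-73,-0.452,0,0,0],[1,-2,-78,-0.502,0,0,0],[1,-4,-83,-0.552,0,0,0],[1,-6,-88,-0.602,0,0,0],[1,-8,-93,-0.652,0,0,0],[1,-10,-98,-0.702,0,0,0],[1,-13,-103,-0.752,0,0,0],[1,-16,-107,-0.802,0,0,0],[1,-19,-111,-0.852,0,0,0]]

```text
time: 18.9
ee_pos: [0.477, -0.0085, 0.0441]
tcp_rot: [-58.4, 89.8, 10.5]
wrist_force: [-1.7, 2.3, 0.3]
opening: 0.0002
```

```bash
cat >> plan.py <<'E'
def rows(ths,o,off=22):
    for th in ths:
        p,R=push(th,off); C=curR(o); d=C.T@(p-o["ee_pos"])*1000; w=Ro.from_matrix(C.T@R).as_rotvec()
        print(f"[{d[0]:.0f}, {d[1]:.0f}, {d[2]:.0f}, {w[0]:.3f}, {w[1]:.3f}, {w[2]:.3f}, 0],")
E
python3 - <<'E'
from plan import *
o=get_obs(); print(o["time"],o["ee_pos"],rigpt(o),o["wrist_force"])
s=cams.camera("side"); save(s,"s13",(90,290,210,430),3.5)
rows(np.arange(1.12,2.1,.05),o)
E
```

```text
18.9 [ 0.47702066 -0.00849354  0.04410634] [-24.34183703 154.25227931  44.10634042] [-1.69502408  2.27640156  0.3053983 ]
[2, 2, -4, -0.027, 0.002, 0.003, 0],
[2, 3, -9, -0.077, 0.002, 0.003, 0],
[2, 3, -15, -0.127, 0.002, 0.003, 0],
[2, 4, -20, -0.177, 0.002, 0.004, 0],
[2, 4, -25, -0.227, 0.002, 0.004, 0],
[2, 3, -31, -0.277, 0.002, 0.004, 0],
[2, 3, -36, -0.327, 0.002, 0.004, 0],
[2, 2, -41, -0.377, 0.001, 0.004, 0],
[2, 1, -47, -0.427, 0.001, 0.004, 0],
[2, -0, -52, -0.477, 0.001, 0.004, 0],
[2, -2, -57, -0.527, 0.001, 0.004, 0],
[2, -4, -62, -0.577, 0.001, 0.004, 0],
[2, -6, -67, -0.627, 0.001, 0.004, 0],
[2, -8, -72, -0.677, 0.001, 0.004, 0],
[2, -11, -77, -0.727, 0.001, 0.004, 0],
[2, -13, -81, -0.777, 0.001, 0.004, 0],
[2, -16, -86, -0.827, 0.001, 0.004, 0],
[2, -20, -90, -0.877, 0.000, 0.004, 0],
[2, -23, -94, -0.927, 0.000, 0.004, 0],
[2, -27, -98, -0.977, 0.000, 0.004, 0],
```

View pics/s13.png

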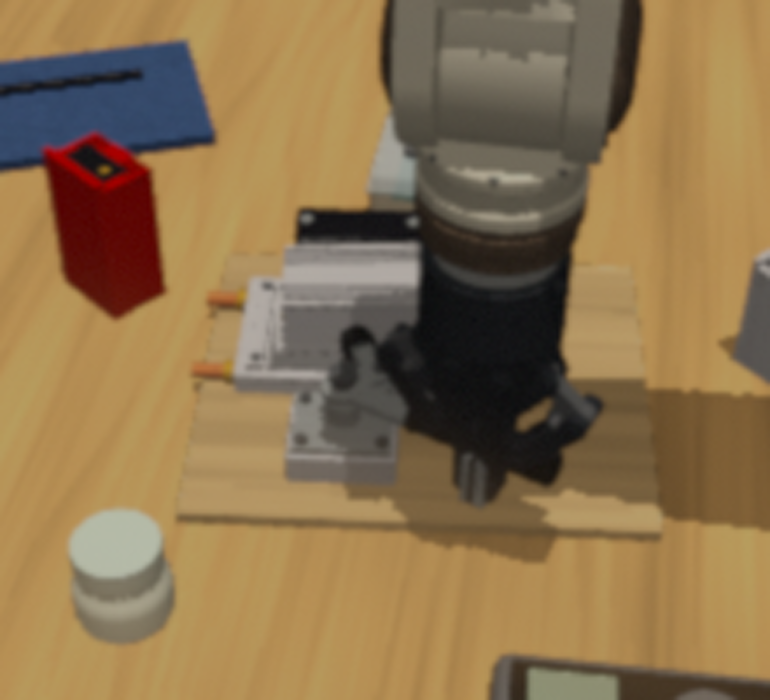

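Call:
apply_moves:
  rows:
    - [[2,2,-4,-0.027,0,0,0],[2,3,-9,-0.077,0,0,0],[2,3,-15,-0.127,0,0,0],[2,4,-20,-0.177,0,0,0],[2,4,-25,-0.227,0,0,0],[2,3,-31,-0.277,0,0,0],[2,3,-36,-0.327,0,0,0],[2,2,-41,-0.377,0,0,0],[2,1,-47,-0.427,0,0,0],[2,0,-52,-0.477,0,0,0]]

```text
time: 19.95
ee_pos: [0.4583, -0.0568, 0.0426]
tcp_rot: [-71.1, 89.7, 25.4]
wrist_force: [0.0, 6.5, 1.7]
opening: -0.0001
```

Run:
```python
from plan import *
o=get_obs(); print(o["time"],o["ee_pos"],rigpt(o),o["wrist_force"])
s=cams.camera("side"); save(s,"s14",(90,290,210,430),3.5); modtop(s)
rows(np.arange(1.61,2.15,.04),o)
```

```text
19.95 [ 0.45833521 -0.05682639  0.04263126] [-48.26636992 108.28677153  42.63125644] [0.03596549 6.48240376 1.65097044]
modtop 851 [[-1.5, -53.4, 64.0], [99.9, 11.2, 71.2]] ((49.2216911315918, -21.18752670288086), (103.87741088867188, 65.85909271240234), 4.064306259155273)
[1, 1, -4, -0.036, 0.002, 0.005, 0],
[1, 1, -9, -0.076, 0.002, 0.005, 0],
[1, 2, -13, -0.116, 0.001, 0.005, 0],
[1, 2, -17, -0.156, 0.001, 0.005, 0],
[1, 2, -21, -0.196, 0.001, 0.005, 0],
[1, 2, -26, -0.236, 0.001, 0.005, 0],
[1, 2, -30, -0.276, 0.001, 0.005, 0],
[1, 1, -34, -0.316, 0.001, 0.005, 0],
[1, 1, -39, -0.356, 0.001, 0.005, 0],
[1, 0, -43, -0.396, 0.001, 0.005, 0],
[1, -1, -47, -0.436, 0.001, 0.005, 0],
[1, -2, -51, -0.476, 0.000, 0.005, 0],
[1, -3, -55, -0.516, 0.000, 0.005, 0],
[1, -4, -59, -0.556, 0.000, 0.005, 0],
```

View pics/s14.png

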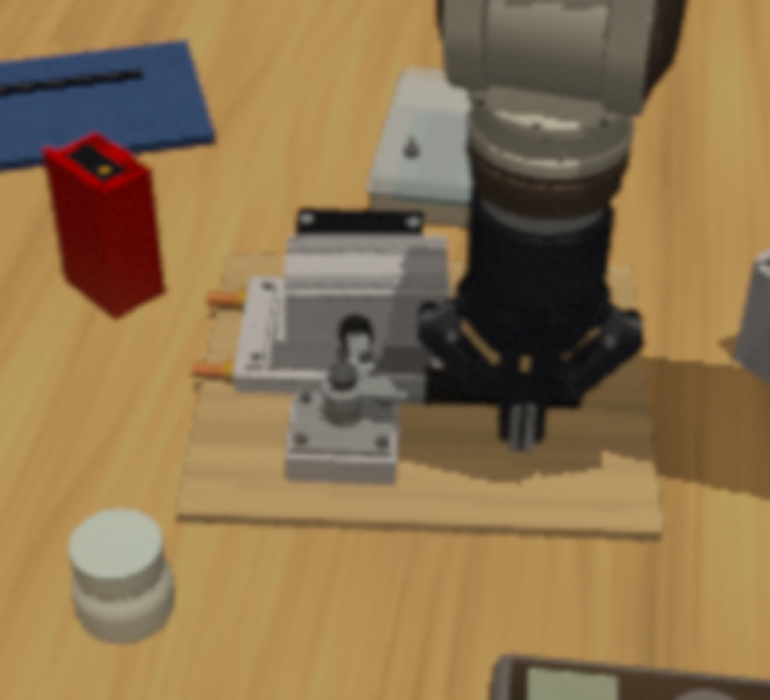

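Call:
apply_moves:
  rows:
    - [[1,1,-4,-0.036,0,0,0],[1,1,-9,-0.076,0,0,0],[1,2,-13,-0.116,0,0,0],[1,2,-17,-0.156,0,0,0],[1,2,-17,-0.156,0,0,0]]

```text
time: 20.5
ee_pos: [0.4583, -0.0744, 0.0422]
tcp_rot: [-82.9, 89.7, 22.7]
wrist_force: [-0.1, 3.3, 3.5]
opening: -0.0002
```

Run:
```python
from plan import *
o=get_obs(); print(o["time"],o["ee_pos"],rigpt(o),o["wrist_force"])
s=cams.camera("side"); save(s,"s15",(150,250,280,400),6); modtop(s)
t=cams.camera("top"); save(t,"t15",(120,270,300,440),5); modtop(t)
```

```text
20.5 [ 0.45827381 -0.07435057  0.04216156] [-50.26863002  90.87725029  42.16155961] [-0.06422874  3.32309493  3.48752957]
modtop 833 [[-1.4, -54.0, 64.5], [99.9, 9.4, 71.5]] ((49.32725524902344, -22.682300567626953), (103.71380615234375, 64.09634399414062), 2.7135636806488037)Traceback (most recent call last):
  File "<stdin>", line 4, in <module>
  File "h.py", line 41, in modtop
    n,l,st,_=cv2.connectedComponentsWithStats(m); k=np.argmax(st[1:,4])+1
                                                    ~~~~~~~~~^^^^^^^^^^
    return _wrapfunc(a, 'argmax', axis=axis, out=out, **kwds)
    return bound(*args, **kwds)
ValueError: attempt to get argmax of an empty sequence
```

View pics/s15.png

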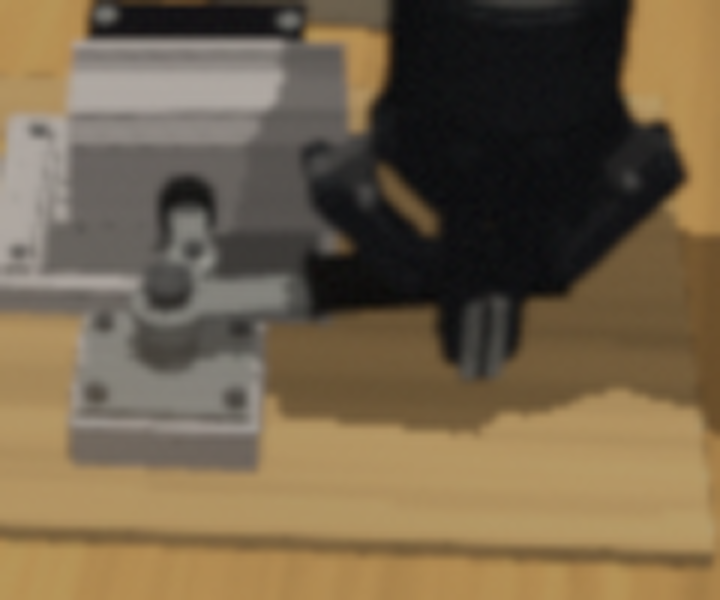

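View pics/t15.png

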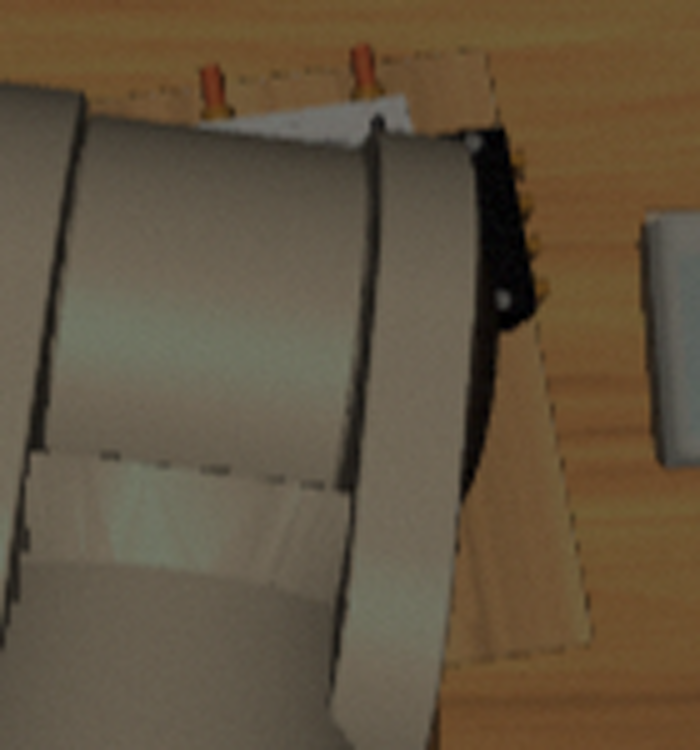

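Run:
```python
from plan import *
o=get_obs(); print(o["time"])
rows(np.arange(1.79,2.16,.04),o)
```

```text
20.6
[-0, 1, -6, -0.059, 0.000, 0.006, 0],
[-0, 2, -10, -0.099, 0.000, 0.006, 0],
[-0, 2, -15, -0.139, 0.000, 0.006, 0],
[-0, 2, -19, -0.179, -0.000, 0.006, 0],
[-0, 2, -23, -0.219, -0.000, 0.006, 0],
[-0, 2, -28, -0.259, -0.000, 0.006, 0],
[-0, 2, -32, -0.299, -0.000, 0.006, 0],
[-0, 1, -36, -0.339, -0.000, 0.006, 0],
[-0, 1, -40, -0.379, -0.001, 0.006, 0],
[-0, -0, -45, -0.419, -0.001, 0.006, 0],
```

Call:
apply_moves:
  rows:
    - [[0,1,-6,-0.059,0,0,0],[0,2,-10,-0.099,0,0,0],[0,2,-15,-0.139,0,0,0],[0,2,-19,-0.179,0,0,0],[0,2,-23,-0.219,0,0,0],[0,2,-28,-0.259,0,0,0],[0,2,-32,-0.299,0,0,0],[0,1,-36,-0.339,0,0,0],[0,1,-40,-0.379,0,0,0],[0,1,-40,-0.379,0,0,0]]

```text
time: 21.6
ee_pos: [0.4682, -0.1135, 0.0419]
tcp_rot: [-114.1, 89.7, 13.0]
wrist_force: [0.1, 0.6, -0.7]
opening: -0.0005
```

Run:
```python
from plan import *
o=get_obs(); print(o["time"],o["ee_pos"],rigpt(o),o["wrist_force"])
s=cams.camera("side"); save(s,"s16",(150,250,280,400),6); modtop(s); handle(s)
```

```text
21.6 [ 0.46820602 -0.11348333  0.04193786] [-44.73248184  50.88508809  41.93786186] [ 0.08647384  0.60261493 -0.69663896]
modtop 776 [[0.9, -54.4, 64.4], [101.0, 7.5, 71.3]] ((50.24422073364258, -24.241107940673828), (103.71807861328125, 64.3880615234375), 1.2458871603012085)
handle 426 theta 2.705826863541729 rho 86.20868092370512
```

View pics/s16.png

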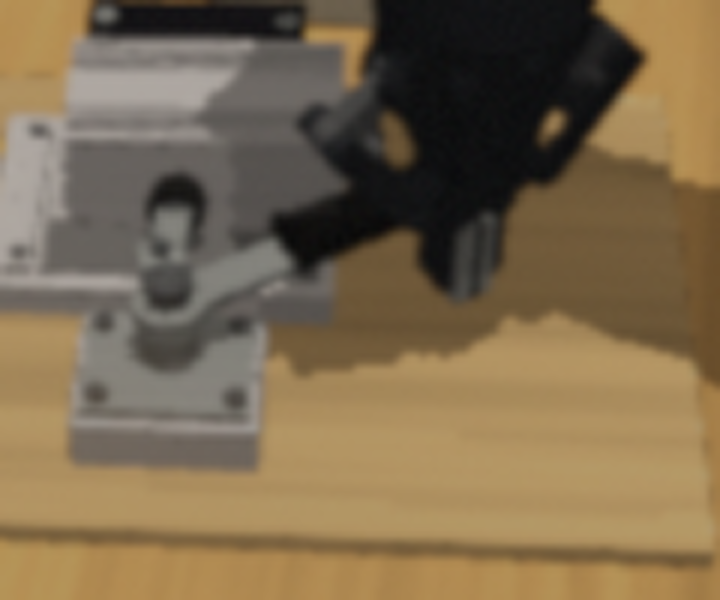

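Call:
apply_moves:
  rows:
    - [[0,0,20,0,0,0,0],[0,0,45,0,0,0,0],[-40,0,60,0,0,0,0],[-90,0,60,0,0,0,0],[-140,40,60,0,0,0,0],[-180,90,60,0,0,0,0],[-180,140,60,0,0,0,0],[-180,140,60,0,0,0,0],[-180,140,60,0,0,0,0]]

```text
time: 22.55
ee_pos: [0.318, -0.1514, 0.2226]
tcp_rot: [-129.8, 89.5, -3.0]
wrist_force: [0.6, 0.1, 0.5]
opening: -0.0004
```

Run:
```python
from plan import *
o=get_obs(); print(o["time"],o["ee_pos"],rigpt(o),o["wrist_force"])
s=cams.camera("side"); save(s,"s17",(130,260,250,430),4.4); modtop(s); handle(s)
t=cams.camera("top"); save(t,"t17",(120,270,240,440),4)
try: handle(t); modtop(t)
except Exception as e: print(e)
for q in (s,t):
    for l in("meter","paste_jar","clear_case","handle_grip"): print(l,[(np.round(d["at"],3),round(d["confidence"],2)) for d in cams.find_in(l,q)[:1]])
```

```text
22.55 [ 0.31795534 -0.15138522  0.22256118] [-198.25702884   29.86050297  222.56118346] [0.56580925 0.07611862 0.51045273]
modtop 841 [[-1.6, -53.8, 64.1], [100.8, 7.8, 71.4]] ((50.219383239746094, -23.00054168701172), (104.05012512207031, 63.686058044433594), 2.377406120300293)
handle 405 theta 2.2217364056946325 rho 91.07506673335456
handle 668 theta 2.7321851955419887 rho 92.53849227984256
modtop 543 [[-1.5, -38.6, 64.2], [100.4, -9.9, 71.7]] ((49.3922119140625, -23.801698684692383), (104.26934814453125, 28.59193992614746), 3.0231339931488037)
meter [(array([0.362, 0.141, 0.036]), 0.8)]
paste_jar [(array([0.661, 0.081, 0.046]), 0.94)]
clear_case [(array([ 0.524, -0.356,  0.04 ]), 0.91)]
handle_grip [(array([ 0.522, -0.109,  0.062]), 0.75)]
meter [(array([0.361, 0.124, 0.038]), 0.61)]
paste_jar [(array([0.656, 0.065, 0.054]), 0.86)]
clear_case [(array([ 0.523, -0.385,  0.045]), 0.71)]
handle_grip [(array([ 0.524, -0.118,  0.067]), 0.71)]
```

View pics/s17.png

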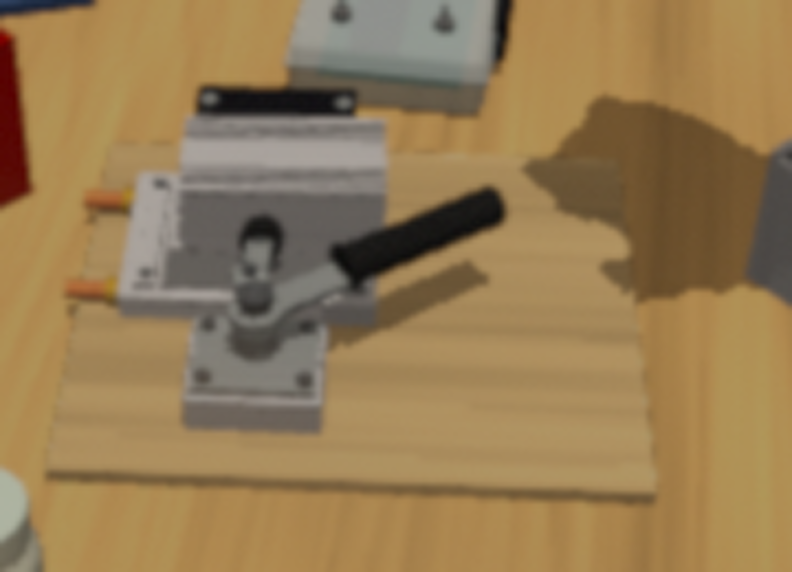

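View pics/t17.png

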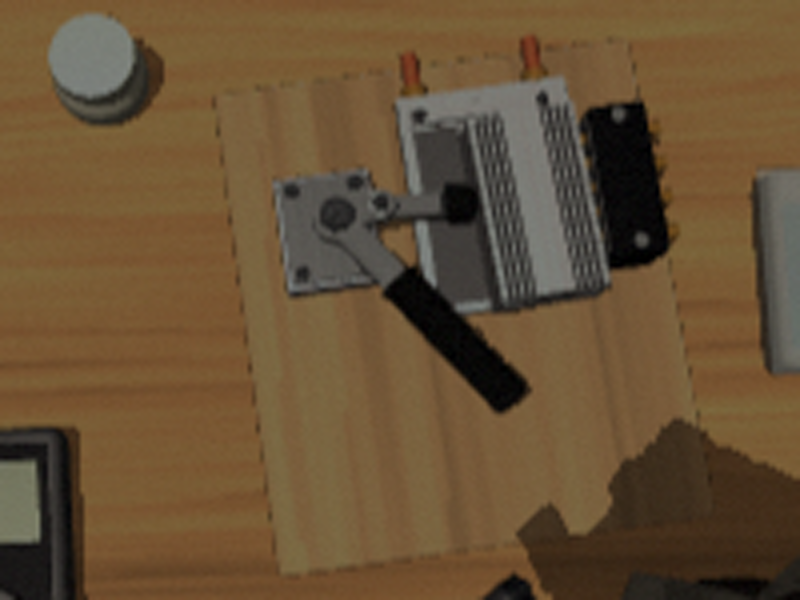

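Run:
```python
from plan import *
t=cams.camera("top"); Q=cloud(t); inv=Ro.from_euler("z",RY,degrees=True).inv()
r=inv.apply((Q-RIG).reshape(-1,3)).reshape(Q.shape)*1000
d=r[...,:2]-[57,86]; rho=np.hypot(d[...,0],d[...,1])
m=(abs(r[...,2]-70)<9)&(rho>50)&(rho<138)&(t["pixels"].max(-1)<60)&(r[...,0]<40)&(r[...,0]>-60)&(r[...,1]>2)&(r[...,1]<75)
m=cv2.morphologyEx(m.astype(np.uint8),cv2.MORPH_OPEN,np.ones((3,3)))>0
X=d[m]; th=np.arctan2(-X[:,0],X[:,1]); print(len(X),"theta",np.median(th),th.std())
c=X.mean(0); u=np.linalg.svd(X-c)[2][0]; print("axis",np.arctan2(-u[0],u[1]),np.arctan2(u[0],-u[1]),rho[m].min(),rho[m].max())
modtop(t); modtop(cams.camera("side")); print(get_obs()["time"])
```

```text
390 theta 2.1672109960158035 0.06969364532763185
axis 2.181206684306355 -0.9603859692834382 50.15832278151247 137.71853857328432
modtop 551 [[-1.4, -38.4, 63.6], [100.4, -9.4, 71.4]] ((49.67741394042969, -23.526229858398438), (104.25688171386719, 28.54263687133789), 2.0460524559020996)
modtop 849 [[-1.6, -54.6, 63.9], [100.9, 8.0, 71.4]] ((50.35428237915039, -23.427814483642578), (104.1729507446289, 63.0972900390625), 2.833557367324829)
23.15
```

Handle axis 2.18 rad (closed). Module flat, x ≈ 53 mm, yaw ≈ 2–3°, pins pressed ≈ 6 mm, and the arm is clear of everything. Handing in.

```bash
python3 -c "
from workcell import bot; print(bot.job_done())"
```

```text
the job is handed in; nothing more can be done
None
```

I loaded the module and closed the clamp, then handed the job in at about 23 s. `job_done` gave no verdict, so what follows is from my own checks.

**What I did:** I gripped the large grey module from its fin side instead of pushing it over. I turned it 90° onto the plate, base down and fins up, and released it there with the clamp still open. I then pushed it against the stop bar, where the push force rose to about 12 N and the arm stopped advancing. Finally I swung the handle past dead centre with closed fingers. The push force dropped to nearly zero as it snapped, and I backed the arm clear.

**Last checks:**

| Check | Measured | Required |
|---|---|---|
| Handle angle | about 2.18 rad along its axis, 2.17 by the median of its points | above 2.11 |
| Module top height | about 68 mm, lying flat | centre 42 to 50 mm, so top 64 to 72 mm |
| Probes pressed back (worked out from where the module's side lies) | about 6 mm | over 4 mm |
| Module yaw | 2 to 3° | below 8° |
| Module centre along the plate (rig x) | about 52.5 to 53 mm | 49 to 63 mm |

- **Drift while clamping:** closing the clamp dragged the module about 4 mm back from the stop bar. It stays inside the range by about 3.5 mm, so I left it.
- **Camera agreement:** the two cameras differ by about 1 mm on position and 1° on yaw.
- **Bystanders:** the meter, jar and clear case showed no movement beyond the detection error of about 5 mm.

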